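# Reset the boiler cut-out with the reset rod

## Task

The coffee machine's boiler cut-out has tripped: first slide the orange guard on the white box fully aside, then draw the reset rod out of its steel sleeve by its metal shaft and set it down flat on the black mat and let go of it. Take it up again by its wooden handle so that the blue tip points forward, push the recessed red button fully home with the tip, and finally lay the rod back down flat on the mat, leaving the guard open. Do not drop the rod, and leave the cups, jug, bottle and other bar things where they stand.

Things in the scene. Friction and masses are not known exactly. Their poses are not given: they have to be found in the camera images.
- cutout_box: white fixed box, 130 mm deep (x), 160 wide (y), 100 high; origin under the middle of its front face, which looks along its own -x (towards the robot); x points into the box, z up. In the front face is a square well 22 x 22 mm, centred 80 mm above the table, running straight in along +x; over the well the top is a fixed clear window 8 mm thick. The red button stands at the bottom of the well, too deep for fingers
- well_mouth (a point): centre of the well's opening in the front face, 80 mm above the table; axes as the box
- button_face (a point): centre of the red button's front face (19 mm round); moves with the button; 45 mm inside the well mouth when the button is right out, 55 mm when fully home
- reset_button (a joint): travel of the red button into the box, m: 0 right out, 0.010 fully home (hard stop). Starts between 0 and 0.003. It has no spring: it resists with about 6 N of friction all the way and stays where it is left
- guard (a joint): travel of the orange guard along the box's +y, m: 0 covers the well (starts 0 to 0.006), 0.045 fully aside (hard stop); about 2 N of friction, stays where it is left. Its plate (34 mm wide, 55 to 111 mm above the table, 3 to 9 mm in front of the front face) carries an upright tab
- guard_tab (a point): middle of the top of the guard's upright tab, 138 mm above the table, 9 mm in front of the front face; the tab is 14 mm wide (box y), 12 mm deep (box x) and stands from 108 to 138 mm, all above the box's top; moves with the guard; axes as the box
- sleeve: fixed steel sleeve 122 mm long, 50 wide, 61 high, closed except for its mouth; origin under the middle of the mouth's lower edge, the mouth looks along its own -x (towards the robot), the sleeve runs back along +x. Inside: 36 wide, 36 high, floor 20 mm above the table, 118 mm deep. The rod lies in it handle first, with about 55 mm of the shaft sticking out; the rod must be drawn about 120 mm along the sleeve's -x to be free
- mat: black rubber mat, fixed, 200 x 200 mm, 3 mm thick; origin on its underside, 50 mm from its far (+x) edge; the mat's centre is point mat_center
- mat_center (a point): centre of the mat's top face; axes as the mat
- rod: reset rod, loose, 170 mm long, about 0.11 kg: square wooden handle 85 long, 28 x 28 mm, and in line with it a steel shaft 10 mm across, 85 long, whose last 15 mm are blue. Origin on the handle's underside below the handle's middle; x points along the rod to the blue tip, z up. The rod's axis is 14 mm above the origin; it starts with its tip towards the robot. Its weight is in the handle, which lies flat without rolling
- rod_handle (a point): middle of the handle, on the rod's axis; axes as the rod
- rod_tip (a point): end of the blue tip, on the axis, 127.5 mm from rod_handle; axes as the rod
- milk_jug: steel milk jug, 84 mm across, 100 mm high, with a handle, loose; origin under its middle. Leave it alone
- cup: white ceramic mug, 90 mm across, 60 mm high, loose; origin under its middle. Leave it alone
- tamper: dark steel coffee tamper, 58 mm across, 90 mm high, loose; origin under its middle. Leave it alone
- syrup: amber glass bottle, 66 mm across, 200 mm high, loose; origin under its middle. Leave it alone
- canister: orange jar with white lid, 90 mm across, 110 mm high, loose; origin under its middle. Leave it alone
- saucer: white saucer, 110 mm across, 18 mm high, loose; origin under its middle. Leave it alone
- small_cup: blue cup, 66 mm across, 55 mm high, loose; origin under its middle. Leave it alone

How it is judged:
By the outcome, as a careful person would: the job done as asked, in the order asked, and still so for the second after the job is handed in, with the robot touching nothing.
It also fails if it takes over 72 s, if anything falls off the work surface, if the arm or the gripper's body presses on something with over 40 N, if the wrist force passes 120 N, or if a joint passes its speed limit or range.

## Robot

A 6-joint arm with a two-finger parallel gripper is mounted at the origin on the work surface. World frame = base frame: x ahead of the robot, y to its left, z up, the work surface at z = 0. Lengths are in m, angles in degrees, forces in N, time in s.
With the tool pointing down it reaches from about 0.25 to 0.775 m from the base axis. Payload 4 kg.
Tool frame: the origin (TCP) lies at the very end of the fingers, on their centre line; the grasp point (between the pads) lies 19 mm behind it (manip.tcp_to_grasp is the distance from the TCP to the grasp point, in m); z points along the fingers, y is the line along which they close (so a half turn about z gives the same grasp; the last joint's range is limited). The gripper opens to 85 mm and grips with 20 to 120 N. Pads are 22 mm wide; open, the fingers measure 114 mm over their backs; the gripper's body (76 mm by 85 mm) begins 54 mm behind the grasp point. The pads swing forward as they close: fully open they stand 13 mm farther back than shut.
Start: joints at [-83.142, 4.996, 78.535, -0, 96.463, -5.907], TCP at [0.122, -0.536, 0.194] pointing down, gripper open.
Joint ranges: [-177.83, 177.83], [-43.37, 116.18], [15.69, 146.23], [-61.86, 241.86], [9.47, 152.12], [-147.06, 147.06]. Speed limits (degrees/s): [159.86, 159.86, 180, 180, 180, 180].

## Interface

Orientations are given as a 3x3 rotation matrix whose columns are the frame's x, y, z axes.
In Python, from station import manip gives the robot as it stands.
- The arm moves only by the tool carry_out, never from a script. Its argument "steps" is a list of rows, each an object of numbers: "x", "y", "z": the shift along the tool's x, y, z in units of 30 mm (1.0 is 30 mm); "ax", "ay", "az": the turn, a rotation vector about the tool's x, y, z in units of 0.12 rad (1.0 is 0.12 rad); "gripper": the opening, from 0 (shut) to 1 (fully open). A call has 1 to 8 rows; each row shifts and turns the commanded pose from where the row before left it, along the tool's axes as they then stand; what a row does not reach is not made up. A row lasts 1/12 s, in which the tool goes at most 41.7 mm and 7.16 degrees, less where a joint would pass 70% of its speed; a pose out of reach is approached as far as the arm can. A call with a number of a shift or a turn outside -1 to 1 is refused whole. A call with a gripper value outside its range is refused whole. The fingers move at their own pace and stop on an object; "squeeze" is the grip in N (left out, the last holds). Time passes only in rows, so rows that do not move let the fingers close. It gives the time, the measured TCP pose, the force, the opening and the grip force at its end, in the units of the state.
- manip.read_state(): the state, without advancing time (a new reading comes with each control period).
- manip.grab_frame(name): name is "scene" or "top"; returns the picture (480x640x3 uint8, blue, green, red); there is no depth.
- manip.camera_model(name): a dict with "fx", "fy", "cx", "cy" (pixels), "cam_to_world" (4x4, takes a point from camera to world coordinates). Camera axes: x right, y up, looking along -z (the intrinsics and any distortion apply to the point x, -y, -z); pixel columns grow to the right and rows downward; lengths in m; the calibration is good to about 2 mm. A picture is of the moment at which its call begins. camera_model takes no time and is no camera call.
- manip.job_done(): hands the job in; it is judged then, once.
The state is a dict: "clock": time; "qpos": joint angles; "joint_vel": joint speeds; "effort": joint torques, N m; "position": TCP position; "orientation": TCP orientation; "contact_force": force on the tool from outside, world axes, zero at the start; "wrist_torque": the same for the moment, N m; "width": finger opening in m; "grip_force": force on a finger pad.
Only numpy, scipy, OpenCV 4.12 (cv2) and the standard library are available. Lean on these libraries where they do the work, as an engineer would, in place of code of your own. Each camera call takes 0.05 s, during which the arm holds its last target. There are 200 camera calls.

## Working session

There is one attempt and no reset: what is moved stays moved. The work goes in short steps, Python scripts to look and compute and a tool call to move; the robot and the scene stay as the last step left them, time stands still between calls to the robot, and variables do not carry over. Pictures are saved under pics/ and viewed, at most 10 in all, crops included, and the job is handed in when it is done.

Besides the shell and the picture viewer there is one more tool, called after "Request:" as name(argument=value, ...) on one line, values as JSON. carry_out: Moves the arm, as the interface text tells. Shifts and turns lie within -1 to 1; 1 stands for 30 mm of shift or 0.12 rad of turn. Its arguments: {"type":"object","properties":{"steps":{"type":"array","items":{"type":"object","properties":{"x":{"type":"number","minimum":-1,"maximum":1},"y":{"type":"number","minimum":-1,"maximum":1},"z":{"type":"number","minimum":-1,"maximum":1},"ax":{"type":"number","minimum":-1,"maximum":1},"ay":{"type":"number","minimum":-1,"maximum":1},"az":{"type":"number","minimum":-1,"maximum":1},"gripper":{"type":"number"}}}},"squeeze":{"type":"number"}},"required":["steps"]}

```bash
mkdir -p pics; ls
python3 - <<'E'
from station import manip
import cv2, numpy as np
for n in("scene","top"):
    cv2.imwrite(f"pics/{n}0.png",manip.grab_frame(n)); m=manip.camera_model(n); print({k:np.round(v,4).tolist() if not isinstance(v,str) else v for k,v in m.items()})
s=manip.read_state(); print(s); print(manip.tcp_to_grasp)
E
```

```text
pics
{'fx': 453.892, 'fy': 453.892, 'cx': 321.3748, 'cy': 234.7501, 'cam_to_world': [[0.6966, -0.6217, 0.3581, 1.0687], [0.7174, 0.5971, -0.359, -0.4675], [0.0094, 0.5069, 0.8619, 1.2437], [0.0, 0.0, 0.0, 1.0]]}
{'fx': 515.4171, 'fy': 515.4171, 'cx': 318.4333, 'cy': 245.0854, 'cam_to_world': [[-0.0156, 0.9941, -0.1075, 0.4658], [-0.9999, -0.0154, 0.0021, 0.0123], [0.0004, 0.1075, 0.9942, 1.2478], [0.0, 0.0, 0.0, 1.0]]}
{'clock': 0.1, 'qpos': array([-8.31433901e+01,  5.03655464e+00,  7.86177042e+01,  6.99708697e-04,
        9.64646313e+01, -5.90829399e+00]), 'joint_vel': array([ 0.05543181, -0.07230053, -0.16743712, -0.00421955, -0.0708902 ,
        0.01111874]), 'effort': array([ 2.31877297e-03, -3.53016007e+01, -3.14217496e+01, -9.85814609e-05,
        7.88657635e-03,  1.06480832e-05]), 'position': array([ 0.12144769, -0.53586892,  0.19322591]), 'orientation': array([[ 9.75284605e-01,  2.20952221e-01, -2.35678837e-04],
       [ 2.20952231e-01, -9.75282452e-01,  2.06163139e-03],
       [ 2.25668599e-04, -2.06275112e-03, -9.99997847e-01]]), 'contact_force': array([-1.28820437, -0.73490595, -0.81831324]), 'wrist_torque': array([0.00658877, 0.02372372, 0.02932765]), 'grip_force': 0.0, 'width': 0.08555324135764916}
0.0187
```

View pics/scene0.png

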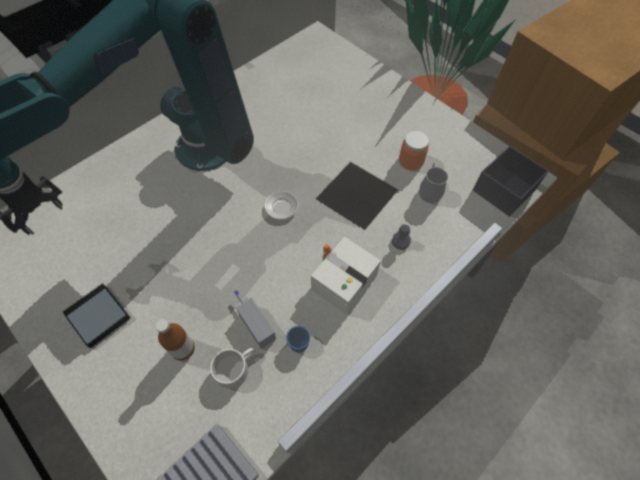

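View pics/top0.png

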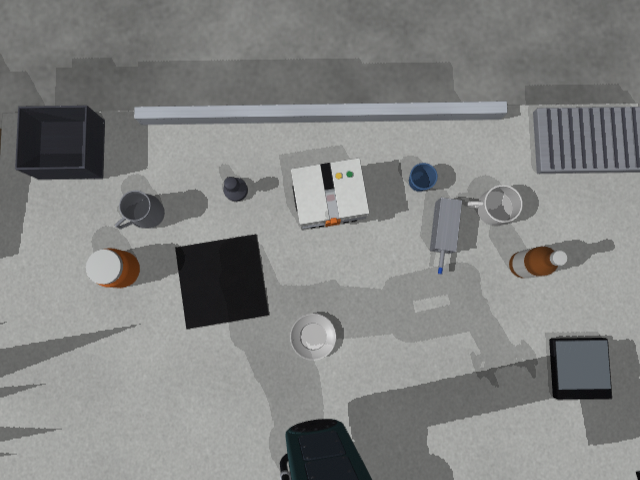

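The top view shows the box front edge around (300,229)-(368,217), with the orange tab at (332,222). The sleeve runs from its mouth at (441,252) to (452,200), with the blue tip at (440,270). The mat corners are about (177,247), (258,236), (268,315), (187,328). I'll take close crops next.

```bash
cat > h.py <<'E'
import numpy as np, cv2
from station import manip
def ray(n,u,v,z):
    m=manip.camera_model(n); T=np.array(m["cam_to_world"])
    d=T[:3,:3]@np.array([(u-m["cx"])/m["fx"],-(v-m["cy"])/m["fy"],-1]); o=T[:3,3]
    return o+d*(z-o[2])/d[2]
def proj(n,p):
    m=manip.camera_model(n); T=np.array(m["cam_to_world"]); q=T[:3,:3].T@(np.array(p)-T[:3,3])
    return np.array([m["cx"]+m["fx"]*q[0]/-q[2], m["cy"]-m["fy"]*q[1]/-q[2]])
E
python3 - <<'E'
import cv2,numpy as np
t=cv2.imread("pics/top0.png"); s=cv2.imread("pics/scene0.png")
f=lambda im,x,y:cv2.resize(im[y:y+75,x:x+100],(400,300),interpolation=cv2.INTER_CUBIC)
a=np.vstack([np.hstack([f(t,280,155),f(t,400,200)]),np.hstack([f(s,295,225),f(s,205,280)])])
cv2.imwrite("pics/crop1.png",a)
# mat corners by threshold
g=t.max(2)[200:340,165:280]; mk=(g<35).astype(np.uint8)
c=max(cv2.findContours(mk,0,2)[0],key=cv2.contourArea); print(cv2.boxPoints(cv2.minAreaRect(c))+[165,200])
E
```

```text
[[173.17873573 247.79036713]
 [255.61894989 234.27558136]
 [268.75687408 314.41692352]
 [186.31665802 327.93170929]]
```

View pics/crop1.png

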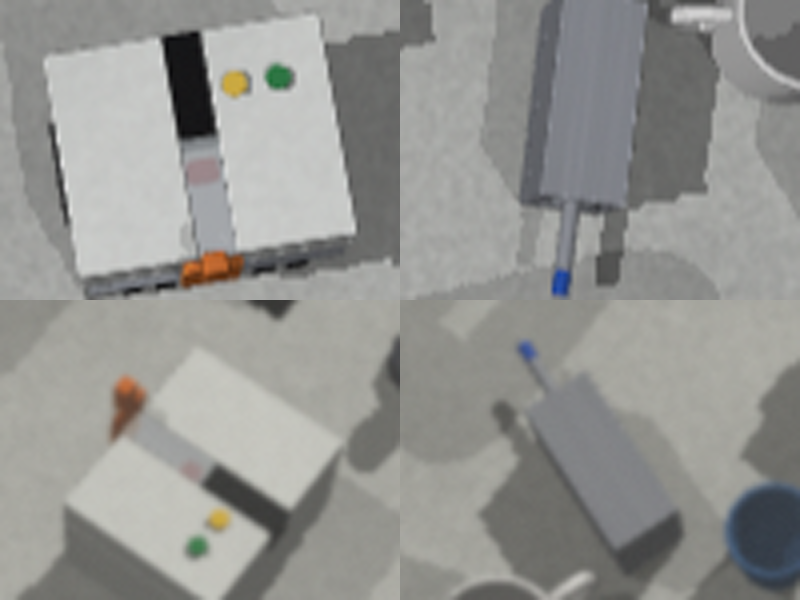

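```bash
cat > fit.py <<'E'
from h import *
from scipy.optimize import least_squares
def fit(obs,x0):
    def P(x,l): c,s=np.cos(x[2]),np.sin(x[2]); return [x[0]+c*l[0]-s*l[1],x[1]+s*l[0]+c*l[1],l[2]]
    f=lambda x:np.concatenate([proj(n,P(x,l))-np.array(uv) for n,l,uv in obs])
    r=least_squares(f,x0,loss="soft_l1"); return r.x,np.round(r.fun.reshape(-1,2),1).tolist()
A=lambda X,Y,ox,oy:(ox+(X-1.5)/4,oy+(Y-1.5)/4)
T="top";S="scene"
bt=lambda X,Y:A(X,Y,280,155); bs=lambda X,Y:A(X,Y-300,295,225)
st=lambda X,Y:A(X-400,Y,400,200); ss=lambda X,Y:A(X-400,Y-300,205,280)
box=[(T,(0,.08,.1),bt(84,276)),(T,(0,-.08,.1),bt(355,235)),(T,(.13,.08,.1),bt(44,60)),(T,(.13,-.08,.1),bt(318,15)),
(S,(0,-.08,.1),bs(66,503)),(S,(.13,.08,.1),bs(342,443)),(S,(0,.08,.1),bs(198,347)),]
b,r=fit(box,[.65,0,.1]);print("box",b,np.degrees(b[2]),r)
sl=[(T,(0,.025,.061),st(541,197)),(T,(0,-.025,.061),st(627,207)),(S,(0,-.025,.061),ss(528,410)),(S,(0,.025,.061),ss(585,376)),(S,(.122,.025,.061),ss(682,515)),(S,(.122,-.025,.061),ss(628,555))]
s,r=fit(sl,[.55,-.25,-.1]);print("sleeve",s,np.degrees(s[2]),r)
print("tip",ray(T,*st(561,296),.036),ray(S,*ss(523,343),.036))
print("shaft at mouth", ray(T,*st(570,207),.034))
mp=[ray(T,u,v,.003) for u,v in [(173.2,247.8),(255.6,234.3),(268.8,314.4),(186.3,327.9)]]; print("mat",np.round(mp,4).tolist(),np.mean(mp,0))
for n,uv in((T,bt(215,258)),(S,bs(128,383))): print("tab",ray(n,*uv,.138))
E
python3 fit.py
```

```text
box [ 0.65014533 -0.02623152  0.1404073 ] 8.044745780815727 [[-1.7, 0.1], [0.7, -0.6], [-0.3, -1.7], [0.5, -1.1], [-2.2, -0.9], [-0.2, -0.6], [-1.1, -1.0]]
sleeve [ 0.58393776 -0.28399413 -0.13156081] -7.537878947469587 [[-0.2, -2.6], [-0.2, -2.6], [-1.3, 0.7], [-0.1, -0.9], [-0.1, -1.5], [-2.3, -0.6]]
tip [ 0.52488966 -0.27466705  0.036     ] [ 0.52877235 -0.27203989  0.036     ]
shaft at mouth [ 0.57751005 -0.28261693  0.034     ]
mat [[0.5992, 0.3623, 0.003], [0.6292, 0.1622, 0.003], [0.4353, 0.1311, 0.003], [0.4064, 0.3282, 0.003]] [0.51752676 0.24597549 0.003     ]
tab [ 0.64212621 -0.02344908  0.138     ]
tab [ 0.64410466 -0.02041814  0.138     ]
```

```bash
cat >> h.py <<'E'
from scipy.spatial.transform import Rotation as Ro
def down(psi):
    c,s=np.cos(np.radians(psi)),np.sin(np.radians(psi)); return np.array([[c,s,0],[s,-c,0],[0,0,-1.]])
def plan(p,psi,n,way=0,start=None):
    """rows to tool-down pose; way: forces yaw sweep sense (+1/-1 world z)"""
    if start is None: st=manip.read_state(); p0,R0=st["position"],st["orientation"]
    else: p0,R0=np.array(start[0]),down(start[1])
    y0=np.degrees(np.arctan2(R0[1,0],R0[0,0])); d=(psi-y0+180)%360-180
    if way and d*way<0: d+=360*way
    R=Ro.from_matrix(R0); out=[]
    fix=(R.inv()*Ro.from_matrix(down(y0))).as_rotvec()
    for i in range(n):
        s=R.as_matrix().T@((np.array(p)-p0)/n)/.03
        r=np.array([0,0,-np.radians(d)/n])+fix/n
        out.append(np.round(np.r_[s,r/.12],2)); R=R*Ro.from_rotvec(r)
    for i,o in enumerate(out):
        print("" if i%8 else "--\n",'{'+','.join(f'"{k}":{v:g}' for k,v in zip(("x","y","z","ax","ay","az"),o) if v)+'}',sep='',end=',')
    print("\nmax",np.abs(out).max())
E
python3 -c "
from h import *
plan([.648,-.070,.160],188,27,1)"
```

```text
--
{"x":0.76,"y":-0.42,"z":0.04,"az":-0.94},{"x":0.8,"y":-0.33,"z":0.04,"az":-0.94},{"x":0.84,"y":-0.24,"z":0.04,"az":-0.94},{"x":0.86,"y":-0.14,"z":0.04,"az":-0.94},{"x":0.87,"y":-0.04,"z":0.04,"az":-0.94},{"x":0.87,"y":0.06,"z":0.04,"az":-0.94},{"x":0.85,"y":0.15,"z":0.04,"az":-0.94},{"x":0.83,"y":0.25,"z":0.04,"az":-0.94},--
{"x":0.8,"y":0.34,"z":0.04,"az":-0.94},{"x":0.75,"y":0.43,"z":0.04,"az":-0.94},{"x":0.7,"y":0.51,"z":0.04,"az":-0.94},{"x":0.64,"y":0.59,"z":0.04,"az":-0.94},{"x":0.57,"y":0.66,"z":0.04,"az":-0.94},{"x":0.49,"y":0.72,"z":0.04,"az":-0.94},{"x":0.41,"y":0.77,"z":0.04,"az":-0.94},{"x":0.32,"y":0.81,"z":0.04,"az":-0.94},--
{"x":0.22,"y":0.84,"z":0.04,"az":-0.94},{"x":0.13,"y":0.86,"z":0.04,"az":-0.94},{"x":0.03,"y":0.87,"z":0.04,"az":-0.94},{"x":-0.07,"y":0.87,"z":0.04,"az":-0.94},{"x":-0.17,"y":0.85,"z":0.04,"az":-0.94},{"x":-0.26,"y":0.83,"z":0.04,"az":-0.94},{"x":-0.35,"y":0.79,"z":0.04,"az":-0.94},{"x":-0.44,"y":0.75,"z":0.04,"az":-0.94},--
{"x":-0.52,"y":0.69,"z":0.04,"az":-0.94},{"x":-0.6,"y":0.63,"z":0.04,"az":-0.94},{"x":-0.66,"y":0.56,"z":0.04,"az":-0.94},
max 0.94
```

Request:
carry_out(steps=[{"x":0.76,"y":-0.42,"z":0.04,"az":-0.94,"gripper":0},{"x":0.8,"y":-0.33,"z":0.04,"az":-0.94},{"x":0.84,"y":-0.24,"z":0.04,"az":-0.94},{"x":0.86,"y":-0.14,"z":0.04,"az":-0.94},{"x":0.87,"y":-0.04,"z":0.04,"az":-0.94},{"x":0.87,"y":0.06,"z":0.04,"az":-0.94},{"x":0.85,"y":0.15,"z":0.04,"az":-0.94},{"x":0.83,"y":0.25,"z":0.04,"az":-0.94}])

```text
validation failed for argument at $.st...
```

Request:
carry_out(steps=[{"x":0.8,"y":0.34,"z":0.04,"az":-0.94},{"x":0.75,"y":0.43,"z":0.04,"az":-0.94},{"x":0.7,"y":0.51,"z":0.04,"az":-0.94},{"x":0.64,"y":0.59,"z":0.04,"az":-0.94},{"x":0.57,"y":0.66,"z":0.04,"az":-0.94},{"x":0.49,"y":0.72,"z":0.04,"az":-0.94},{"x":0.41,"y":0.77,"z":0.04,"az":-0.94},{"x":0.32,"y":0.81,"z":0.04,"az":-0.94}])

```text
validation failed for argument at $.st...
```

Request:
carry_out(steps=[{"x":0.22,"y":0.84,"z":0.04,"az":-0.94},{"x":0.13,"y":0.86,"z":0.04,"az":-0.94},{"x":0.03,"y":0.87,"z":0.04,"az":-0.94},{"x":-0.07,"y":0.87,"z":0.04,"az":-0.94},{"x":-0.17,"y":0.85,"z":0.04,"az":-0.94},{"x":-0.26,"y":0.83,"z":0.04,"az":-0.94},{"x":-0.35,"y":0.79,"z":0.04,"az":-0.94},{"x":-0.44,"y":0.75,"z":0.04,"az":-0.94}])

```text
validation failed for argument at $.st...
```

Request:
carry_out(steps=[{"x":-0.52,"y":0.69,"z":0.04,"az":-0.94},{"x":-0.6,"y":0.63,"z":0.04,"az":-0.94},{"x":-0.66,"y":0.56,"z":0.04,"az":-0.94},{}])

```text
validation failed for argument at $.st...
```

Run:
```python
from h import *
t=manip.grab_frame("top"); s=manip.grab_frame("scene")
f=lambda im,x,y:cv2.resize(im[y:y+150,x:x+100],(400,600),interpolation=cv2.INTER_CUBIC)
cv2.imwrite("pics/c2.png",np.hstack([f(t,290,150),f(s,290,180)]))
st=manip.read_state();print(st["position"],st["orientation"].round(3),st["qpos"],st["contact_force"],st["width"],st["clock"])
plan([.648,-.070,.120],188,2)
```

```text
[ 0.1214758  -0.53604058  0.19356315] [[ 0.975  0.221 -0.   ]
 [ 0.221 -0.975  0.001]
 [ 0.    -0.001 -1.   ]] [-8.31426987e+01  5.02462050e+00  7.85924718e+01  8.31495703e-04
  9.64640038e+01 -5.90765446e+00] [0.51157151 0.64892555 0.21974102] 0.08534690125997224 0.2
--
{"x":10.27,"y":-5.63,"z":1.24,"ax":-0.01,"az":-12.74},{"x":6.06,"y":10.03,"z":1.24,"ax":-0.01,"az":-12.74},
max 12.74
```

View pics/c2.png

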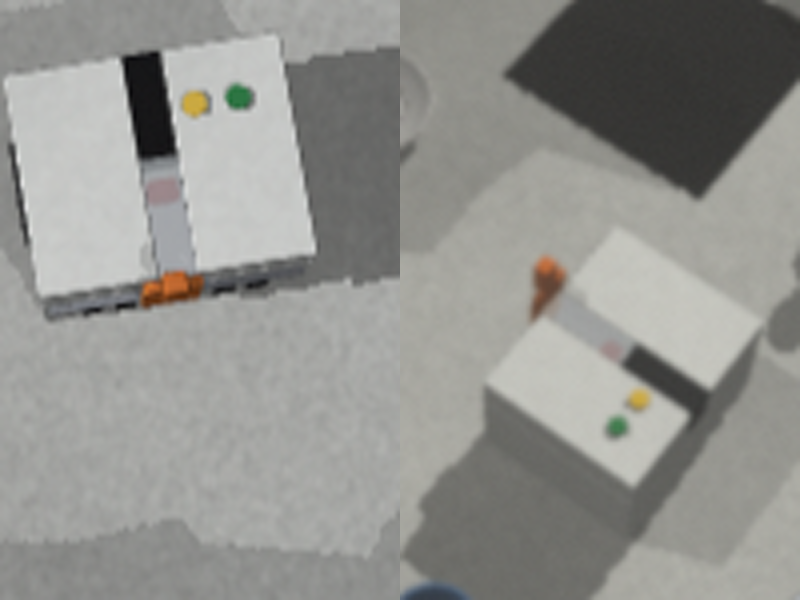

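The picture shows the arm never moved: all the calls failed validation. I'll test a single row with every field given.

Request:
carry_out(steps=[{"x":0.76,"y":-0.42,"z":0.04,"ax":0,"ay":0,"az":-0.94,"gripper":0}])

```text
clock: 0.28
position: [0.1385, -0.5209, 0.1923]
orientation: [[0.945, 0.327, -0.002], [0.327, -0.945, -0.001], [-0.002, -0.0, -1.0]]
contact_force: [0.7, 0.1, 0.1]
width: 0.0756
grip_force: 0.0
```

Request:
carry_out(steps=[{"x":0.8,"y":-0.33,"z":0.04,"ax":0,"ay":0,"az":-0.94,"gripper":0},{"x":0.84,"y":-0.24,"z":0.04,"ax":0,"ay":0,"az":-0.94,"gripper":0},{"x":0.86,"y":-0.14,"z":0.04,"ax":0,"ay":0,"az":-0.94,"gripper":0},{"x":0.87,"y":-0.04,"z":0.04,"ax":0,"ay":0,"az":-0.94,"gripper":0},{"x":0.87,"y":0.06,"z":0.04,"ax":0,"ay":0,"az":-0.94,"gripper":0},{"x":0.85,"y":0.15,"z":0.04,"ax":0,"ay":0,"az":-0.94,"gripper":0},{"x":0.83,"y":0.25,"z":0.04,"ax":0,"ay":0,"az":-0.94,"gripper":0},{"x":0.8,"y":0.34,"z":0.04,"ax":0,"ay":0,"az":-0.94,"gripper":0}])

```text
clock: 0.95
position: [0.2981, -0.3801, 0.1833]
orientation: [[0.322, 0.947, -0.0], [0.947, -0.322, 0.0], [0.0, -0.0, -1.0]]
contact_force: [0.5, -0.9, -0.6]
width: 0.0001
grip_force: 0.0
```

Request:
carry_out(steps=[{"x":0.75,"y":0.43,"z":0.04,"ax":0,"ay":0,"az":-0.94,"gripper":0},{"x":0.7,"y":0.51,"z":0.04,"ax":0,"ay":0,"az":-0.94,"gripper":0},{"x":0.64,"y":0.59,"z":0.04,"ax":0,"ay":0,"az":-0.94,"gripper":0},{"x":0.57,"y":0.66,"z":0.04,"ax":0,"ay":0,"az":-0.94,"gripper":0},{"x":0.49,"y":0.72,"z":0.04,"ax":0,"ay":0,"az":-0.94,"gripper":0},{"x":0.41,"y":0.77,"z":0.04,"ax":0,"ay":0,"az":-0.94,"gripper":0},{"x":0.32,"y":0.81,"z":0.04,"ax":0,"ay":0,"az":-0.94,"gripper":0},{"x":0.22,"y":0.84,"z":0.04,"ax":0,"ay":0,"az":-0.94,"gripper":0}])

```text
clock: 1.62
position: [0.4552, -0.2427, 0.1736]
orientation: [[-0.544, 0.839, -0.0], [0.839, 0.544, 0.0], [0.0, -0.0, -1.0]]
contact_force: [-0.1, -0.8, 1.1]
width: -0.0001
grip_force: 0.0
```

Request:
carry_out(steps=[{"x":0.13,"y":0.86,"z":0.04,"ax":0,"ay":0,"az":-0.94,"gripper":0},{"x":0.03,"y":0.87,"z":0.04,"ax":0,"ay":0,"az":-0.94,"gripper":0},{"x":-0.07,"y":0.87,"z":0.04,"ax":0,"ay":0,"az":-0.94,"gripper":0},{"x":-0.17,"y":0.85,"z":0.04,"ax":0,"ay":0,"az":-0.94,"gripper":0},{"x":-0.26,"y":0.83,"z":0.04,"ax":0,"ay":0,"az":-0.94,"gripper":0},{"x":-0.35,"y":0.79,"z":0.04,"ax":0,"ay":0,"az":-0.94,"gripper":0},{"x":-0.44,"y":0.75,"z":0.04,"ax":0,"ay":0,"az":-0.94,"gripper":0},{"x":0,"y":0,"z":0,"ax":0,"ay":0,"az":0,"gripper":0}])

```text
clock: 2.28
position: [0.5945, -0.1205, 0.1641]
orientation: [[-0.979, 0.203, -0.0], [0.203, 0.979, 0.002], [0.001, 0.002, -1.0]]
contact_force: [-0.6, 0.3, -0.6]
width: -0.0001
grip_force: 0.0
```

```bash
sed -i 's/ if v)+/)+",\\"gripper\\":G"+/' h.py
python3 - <<'E'
from h import *
st=manip.read_state();print(st["position"],st["orientation"].round(3),st["qpos"],st["contact_force"],st["width"],st["clock"])
plan([.648,-.070,.160],188,4)
E
```

```text
[ 0.59450955 -0.12047208  0.16409161] [[-0.979  0.203 -0.   ]
 [ 0.203  0.979  0.002]
 [ 0.001  0.002 -1.   ]] [-16.88901696  12.66589237  73.24264077   0.13339798  94.13799899
 -95.19020906] [-0.56471357  0.34205423 -0.63576765] -7.35767320717419e-05 2.2833
--
{"x":-0.35,"y":0.5,"z":0.04,"ax":0,"ay":-0,"az":-0.72,"gripper":G},{"x":-0.39,"y":0.47,"z":0.03,"ax":0,"ay":-0,"az":-0.72,"gripper":G},{"x":-0.43,"y":0.43,"z":0.03,"ax":0,"ay":-0,"az":-0.72,"gripper":G},{"x":-0.47,"y":0.4,"z":0.03,"ax":0,"ay":-0,"az":-0.72,"gripper":G},
max 0.72
```

Request:
carry_out(steps=[{"x":-0.35,"y":0.5,"z":0.04,"ax":0,"ay":0,"az":-0.72,"gripper":0},{"x":-0.39,"y":0.47,"z":0.03,"ax":0,"ay":0,"az":-0.72,"gripper":0},{"x":-0.43,"y":0.43,"z":0.03,"ax":0,"ay":0,"az":-0.72,"gripper":0},{"x":-0.47,"y":0.4,"z":0.03,"ax":0,"ay":0,"az":-0.72,"gripper":0},{"x":0,"y":0,"z":0.7,"ax":0,"ay":0,"az":0,"gripper":0},{"x":0,"y":0,"z":0.7,"ax":0,"ay":0,"az":0,"gripper":0},{"x":0,"y":0,"z":0,"ax":0,"ay":0,"az":0,"gripper":0}])

```text
clock: 2.87
position: [0.6428, -0.0736, 0.1138]
orientation: [[-0.991, -0.133, -0.01], [-0.133, 0.991, 0.002], [0.01, 0.003, -1.0]]
contact_force: [-1.0, -0.4, -1.4]
width: -0.0001
grip_force: 0.0
```

Request:
carry_out(steps=[{"x":0,"y":0.25,"z":0,"ax":0,"ay":0,"az":0,"gripper":0},{"x":0,"y":0.25,"z":0,"ax":0,"ay":0,"az":0,"gripper":0},{"x":0,"y":0.25,"z":0,"ax":0,"ay":0,"az":0,"gripper":0},{"x":0,"y":0.25,"z":0,"ax":0,"ay":0,"az":0,"gripper":0},{"x":0,"y":0.25,"z":0,"ax":0,"ay":0,"az":0,"gripper":0},{"x":0,"y":0.25,"z":0,"ax":0,"ay":0,"az":0,"gripper":0}])

```text
clock: 3.37
position: [0.6401, -0.0285, 0.1207]
orientation: [[-0.991, -0.134, 0.002], [-0.134, 0.991, -0.0], [-0.002, -0.0, -1.0]]
contact_force: [0.1, 0.1, -0.1]
width: 0.0
grip_force: 0.0
```

Request:
carry_out(steps=[{"x":0,"y":0.25,"z":0,"ax":0,"ay":0,"az":0,"gripper":0},{"x":0,"y":0.25,"z":0,"ax":0,"ay":0,"az":0,"gripper":0}])

```text
clock: 3.53
position: [0.6378, -0.0137, 0.1199]
orientation: [[-0.991, -0.134, 0.0], [-0.134, 0.991, -0.0], [-0.0, -0.0, -1.0]]
contact_force: [-0.8, 0.0, -0.1]
width: -0.0003
grip_force: 0.0
```

Run:
```python
from h import *
t=manip.grab_frame("top"); s=manip.grab_frame("scene")
f=lambda im,x,y:cv2.resize(im[y:y+120,x:x+80],(400,600),interpolation=cv2.INTER_CUBIC)
cv2.imwrite("pics/c3.png",np.hstack([f(t,290,150),f(s,290,180)]))
```

```text
(no output)
```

View pics/c3.png

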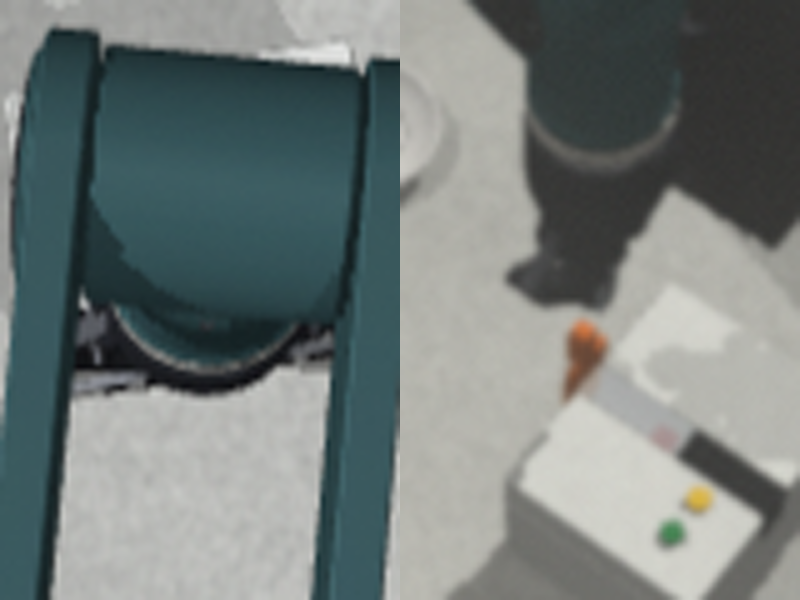

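Run:
```python
from h import *
p=manip.read_state()["position"];print(p)
for q in (p,[.6428,-.0215,.138],[.6405,-.0225,.138]): print(proj("scene",q),proj("top",q))
print(proj("scene",[.6405-.0063,-.0225+.0446,.138]))
```

```text
[ 0.63773684 -0.01300858  0.11970022]
[326.79045407 245.51939537] [328.45141932 222.46302552]
[326.02043069 245.31510978] [332.47442125 218.83284857]
[325.18720137 245.01267742] [332.95315459 219.87008848]
[334.88884784 234.07228434]
```

Run:
```python
from h import *
t=manip.grab_frame("scene").astype(int); a=cv2.imread("pics/scene0.png").astype(int)
for v in range(222,264):
    r=''
    for u in range(300,350):
        b,g,rr=t[v,u]; d=abs(t[v,u]-a[v,u]).max()
        r+='O' if rr>b+40 else ('#' if max(b,g,rr)<75 else ('d' if d>30 else '.'))
    print(v,r)
```

```text
222 ddddddddddddddd..d######################d....ddddd
223 ddddddddddddddd..dd####################d........dd
224 dddddddddddddd...d#####################d..........
225 dddddddddddd.....d####################d...........
226 ddddddddddd......d###################dd...........
227 dddddddddd.......d##################dd............
228 dddddddd.........d#################d..............
229 dddddddd.........dd################d..............
230 ddddddd..........dd###############dd..............
231 dddddd..........ddd###############d...............
232 dddddd........ddddd#dd###########dd...............
233 ddddd.......dddddd##dd##########dd................
234 dddd.......dd###d###############dd................
235 ddd........d###dd###############dd................
236 dd.........d##ddd###############d.................
237 dd.........ddddd###############dd.................
238 d............ddd##############ddd.................
239 ..............ddd############dddd.................
240 ................dd#####ddd###ddd..................
241 .................dddddddddddddd...................

[... 509 characters left out ...]
..............OOOOOO....................
252 ........................OOOOO.....................
253 ........................OOOO......................
254 .......................OOOO.......................
255 .......................OOOO.......................
256 ........................OO........................
257 ........................O.........................
258 ..................................................
259 ..................................................
260 ..................................................
261 ..................................................
262 ..................................................
263 ..................................................
```

Run:
```python
from h import *
p=np.array([.1215,-.5360,.1935]); y=np.array([.221,-.975,0]); 
for dz in (0,.013,.03):
  for k in(-.05,0,.05): print(dz,k,proj("scene",p+k*y+[0,0,dz]).round(1))
a=cv2.imread("pics/scene0.png")
for v in range(170,246,2): print(v,''.join('#' if a[v,u].max()<75 else '.' for u in range(0,80)))
```

```text
0 -0.05 [ 68.5 215.9]
0 0 [ 53.9 229. ]
0 0.05 [ 38.8 242.5]
0.013 -0.05 [ 66.3 213.3]
0.013 0 [ 51.5 226.4]
0.013 0.05 [ 36.2 240. ]
0.03 -0.05 [ 63.3 209.8]
0.03 0 [ 48.2 223. ]
0.03 0.05 [ 32.7 236.8]
170 #####################.####..#########............#..............................
172 #############################.##..##.###.#.##.#.................................
174 ##############################....####.#..#.....#...............................
176 ###############################.#...##.#######..................................
178 #################################..#...##########...............................
180 #################################.....###########...............................
182 ################..##################..#############.............................
184 ##############.######################################...........................
186 ###########..###########################################........................
188 #####.....################################.........#######......................
190 ....######################################
[... 1633 characters left out ...]
....................
230 ............#####......#######..................................................
232 ..........................######................................................
234 ................................................................................
236 ................................................................................
238 ................................................................................
240 ................................................................................
242 ................................................................................
244 ................................................................................
```

Request:
carry_out(steps=[{"x":0.3,"y":-0.8,"z":0,"ax":0,"ay":0,"az":0,"gripper":0},{"x":0,"y":-0.8,"z":0,"ax":0,"ay":0,"az":0,"gripper":0},{"x":0,"y":0,"z":0,"ax":0,"ay":0,"az":0,"gripper":0},{"x":0,"y":0,"z":0.2,"ax":0,"ay":0,"az":0,"gripper":0},{"x":0,"y":0,"z":0.2,"ax":0,"ay":0,"az":0,"gripper":0},{"x":0,"y":0,"z":0.2,"ax":0,"ay":0,"az":0,"gripper":0},{"x":0,"y":0,"z":0.2,"ax":0,"ay":0,"az":0,"gripper":0},{"x":0,"y":0,"z":0,"ax":0,"ay":0,"az":0,"gripper":0}])

```text
clock: 4.35
position: [0.6341, -0.0623, 0.093]
orientation: [[-0.991, -0.135, -0.004], [-0.135, 0.991, 0.001], [0.004, 0.001, -1.0]]
contact_force: [0.1, 0.0, -0.2]
width: -0.0001
grip_force: 0.0
```

Run:
```python
from h import *
t=manip.grab_frame("scene").astype(int);p=manip.read_state()["position"]
for d in (0,.02,.03,.04): print(d,proj("scene",p+[0,0,d]))
for v in range(230,264):
    print(v,''.join('O' if x[2]>x[0]+40 else ('#' if x.max()<75 else '.') for x in t[v,290:345]))
```

```text
0 [313.41780691 259.73281572]
0.02 [313.37683774 256.46058632]
0.03 [313.35593481 254.79105799]
0.04 [313.33474533 253.09864318]
230 ...........#######............#########................
231 ...........##########.......###########................
232 ...........###########################.................
233 ...........###########################.................
234 ............#########################..................
235 ............#########################..................
236 ............########################...................
237 .............#######################...................
238 .............######################....................
239 ..............#####################....................
240 ..............####################.....................
241 .............####################......................
242 .............###################.......................
243 .............##################........................
244 .............#################.....OOO.................
245 ..............################....OOOOO................
246 .......
[... 368 characters left out ...]
############.......OOOOO................
253 ...........###############........OOOO.................
254 ...........##############.........OOO..................
255 ............#############.........OOO..................
256 .............###..................OO...................
257 .................................OO....................
258 .......................................................
259 .......................................................
260 .......................................................
261 .......................................................
262 .......................................................
263 .......................................................
```

Request:
carry_out(steps=[{"x":0,"y":0.3,"z":0,"ax":0,"ay":0,"az":0,"gripper":0},{"x":0,"y":0.3,"z":0,"ax":0,"ay":0,"az":0,"gripper":0},{"x":0,"y":0.3,"z":0,"ax":0,"ay":0,"az":0,"gripper":0},{"x":0,"y":0.3,"z":0,"ax":0,"ay":0,"az":0,"gripper":0},{"x":0,"y":0.2,"z":0,"ax":0,"ay":0,"az":0,"gripper":0},{"x":0,"y":0.2,"z":0,"ax":0,"ay":0,"az":0,"gripper":0}])

```text
clock: 4.9
position: [0.629, -0.0152, 0.0961]
orientation: [[-0.991, -0.134, 0.001], [-0.134, 0.991, -0.001], [-0.0, -0.001, -1.0]]
contact_force: [-0.7, -2.1, -0.1]
width: -0.0
grip_force: 1.3
```

Run:
```python
from h import *
t=manip.grab_frame("scene").astype(int);p=manip.read_state()["position"];print(p,manip.read_state()["contact_force"])
for d in (0,.02,.03,.04): print(d,proj("scene",p+[0,0,d]))
for v in range(230,264):
    print(v,''.join('O' if x[2]>x[0]+40 else ('#' if x.max()<75 else '.') for x in t[v,290:345]))
```

```text
[ 0.62872249 -0.01394727  0.09604134] [-1.19642501 -0.43556642  0.15655793]
0 [324.20768851 247.73670476]
0.02 [324.31120047 244.34905751]
0.03 [324.36399894 242.62111629]
0.04 [324.41751119 240.86981501]
230 .........................##################............
231 .........................#################.............
232 .........................################..............
233 ..........................###############..............
234 ..........................###############..............
235 .........................###.###########...............
236 ........................###############................
237 .....................##.###############................
238 ...................###..###############.OOO............
239 ....................##.################.OOOO...........
240 .......................################.OOOO...........
241 .......................##############...OOOOOO.........
242 ........................############....OOOOOO.........
243 ..........................#.......##....OOOOOO.........
244 .......................................OOOOOOO.....
[... 444 characters left out ...]
........................................
253 .......................................................
254 .......................................................
255 .......................................................
256 .......................................................
257 .......................................................
258 .......................................................
259 .......................................................
260 .......................................................
261 .......................................................
262 .......................................................
263 .......................................................
```

Request:
carry_out(steps=[{"x":0,"y":0.2,"z":0,"ax":0,"ay":0,"az":0,"gripper":0},{"x":0,"y":0.2,"z":0,"ax":0,"ay":0,"az":0,"gripper":0},{"x":0,"y":0.1,"z":0,"ax":0,"ay":0,"az":0,"gripper":0},{"x":0,"y":0,"z":0,"ax":0,"ay":0,"az":0,"gripper":0}])

```text
clock: 5.28
position: [0.627, 0.0001, 0.0958]
orientation: [[-0.991, -0.134, 0.0], [-0.134, 0.991, 0.001], [-0.0, 0.001, -1.0]]
contact_force: [-0.4, -0.8, 0.5]
width: -0.0003
grip_force: 0.1
```

Request:
carry_out(steps=[{"x":0,"y":0.1,"z":0,"ax":0,"ay":0,"az":0,"gripper":0},{"x":0,"y":0,"z":0,"ax":0,"ay":0,"az":0,"gripper":0}])

```text
clock: 5.45
position: [0.6267, 0.0021, 0.0956]
orientation: [[-0.991, -0.134, 0.0], [-0.134, 0.991, -0.0], [-0.0, -0.001, -1.0]]
contact_force: [0.0, -1.0, 0.6]
width: -0.0002
grip_force: 0.9
```

Request:
carry_out(steps=[{"x":0,"y":0.1,"z":0,"ax":0,"ay":0,"az":0,"gripper":0},{"x":0,"y":0,"z":0,"ax":0,"ay":0,"az":0,"gripper":0}])

```text
clock: 5.62
position: [0.6267, 0.0023, 0.0957]
orientation: [[-0.991, -0.132, 0.001], [-0.132, 0.991, -0.005], [-0.0, -0.005, -1.0]]
contact_force: [0.5, -7.1, 1.4]
width: -0.0003
grip_force: 3.8
```

Request:
carry_out(steps=[{"x":0,"y":0.1,"z":0,"ax":0,"ay":0,"az":0,"gripper":0},{"x":0,"y":0,"z":0,"ax":0,"ay":0,"az":0,"gripper":0}])

```text
clock: 5.78
position: [0.6266, 0.0026, 0.0957]
orientation: [[-0.991, -0.13, 0.002], [-0.13, 0.991, -0.01], [-0.001, -0.01, -1.0]]
contact_force: [1.7, -12.7, 0.1]
width: -0.0003
grip_force: 6.5
```

Run:
```python
from h import *
p=manip.read_state()["position"]
t=manip.grab_frame("scene").astype(int)
m=(t[225:265,280:360,2]>t[225:265,280:360,0]+40); v,u=np.nonzero(m); print("tab bbox",u.min()+280,u.max()+280,v.min()+225,v.max()+225)
a=cv2.imread("pics/scene0.png").astype(int)
m=(a[225:265,280:360,2]>a[225:265,280:360,0]+40); v,u=np.nonzero(m); print("was",u.min()+280,u.max()+280,v.min()+225,v.max()+225)
# sanity: 45mm shift
print(proj("scene",[.6365,.021,.138])-proj("scene",[.6428,-.0235,.138]))
```

```text
tab bbox 332 339 234 247
was 324 330 244 256
[  9.68102902 -10.93984367]
```

Run:
```python
from h import *
plan([.48,-.20,.05],172.5,9,-1,start=([.631,-.028,.156],187.6))
```

```text
--
{"x":0.64,"y":-0.56,"z":0.39,"ax":0,"ay":0,"az":0.24,"gripper":G},{"x":0.62,"y":-0.58,"z":0.39,"ax":0,"ay":0,"az":0.24,"gripper":G},{"x":0.6,"y":-0.59,"z":0.39,"ax":0,"ay":0,"az":0.24,"gripper":G},{"x":0.59,"y":-0.61,"z":0.39,"ax":0,"ay":0,"az":0.24,"gripper":G},{"x":0.57,"y":-0.63,"z":0.39,"ax":0,"ay":0,"az":0.24,"gripper":G},{"x":0.55,"y":-0.64,"z":0.39,"ax":0,"ay":0,"az":0.24,"gripper":G},{"x":0.53,"y":-0.66,"z":0.39,"ax":0,"ay":0,"az":0.24,"gripper":G},{"x":0.51,"y":-0.68,"z":0.39,"ax":0,"ay":0,"az":0.24,"gripper":G},--
{"x":0.49,"y":-0.69,"z":0.39,"ax":0,"ay":0,"az":0.24,"gripper":G},
max 0.69
```

Request:
carry_out(steps=[{"x":0,"y":-0.5,"z":0,"ax":0,"ay":0,"az":0,"gripper":0},{"x":0,"y":-0.5,"z":-0.4,"ax":0,"ay":0,"az":0,"gripper":0},{"x":0,"y":0,"z":-0.8,"ax":0,"ay":0,"az":0,"gripper":0},{"x":0,"y":0,"z":-0.8,"ax":0,"ay":0,"az":0,"gripper":0}])

```text
clock: 6.17
position: [0.629, -0.0225, 0.1552]
orientation: [[-0.991, -0.132, -0.004], [-0.132, 0.991, 0.002], [0.003, 0.002, -1.0]]
contact_force: [0.1, 0.1, -0.5]
width: 0.0001
grip_force: 0.0
```

Request:
carry_out(steps=[{"x":0.64,"y":-0.56,"z":0.3,"ax":0,"ay":0,"az":0.27,"gripper":0},{"x":0.62,"y":-0.58,"z":0.3,"ax":0,"ay":0,"az":0.27,"gripper":0},{"x":0.6,"y":-0.6,"z":0.4,"ax":0,"ay":0,"az":0.27,"gripper":0},{"x":0.59,"y":-0.61,"z":0.4,"ax":0,"ay":0,"az":0.27,"gripper":0},{"x":0.57,"y":-0.63,"z":0.4,"ax":0,"ay":0,"az":0.27,"gripper":0},{"x":0.55,"y":-0.64,"z":0.4,"ax":0,"ay":0,"az":0.27,"gripper":0},{"x":0.53,"y":-0.66,"z":0.4,"ax":0,"ay":0,"az":0.27,"gripper":0},{"x":0.51,"y":-0.68,"z":0.4,"ax":0,"ay":0,"az":0.27,"gripper":0}])

```text
clock: 6.83
position: [0.4939, -0.1745, 0.066]
orientation: [[-0.992, 0.127, 0.002], [0.127, 0.992, 0.001], [-0.001, 0.001, -1.0]]
contact_force: [0.4, -0.6, -0.6]
width: -0.0002
grip_force: 0.0
```

Request:
carry_out(steps=[{"x":0.49,"y":-0.69,"z":0.4,"ax":0,"ay":0,"az":0.1,"gripper":0},{"x":0,"y":0,"z":0.4,"ax":0,"ay":0,"az":0,"gripper":0},{"x":0,"y":0,"z":0.4,"ax":0,"ay":0,"az":0,"gripper":0},{"x":0,"y":0,"z":0.4,"ax":0,"ay":0,"az":0,"gripper":0},{"x":0,"y":0,"z":0,"ax":0,"ay":0,"az":0,"gripper":0}])

```text
clock: 7.25
position: [0.4759, -0.1908, 0.0148]
orientation: [[-0.991, 0.136, -0.004], [0.136, 0.991, 0.003], [0.004, 0.003, -1.0]]
contact_force: [-0.2, 0.4, -0.4]
width: 0.0005
grip_force: 0.0
```

Request:
carry_out(steps=[{"x":0,"y":0,"z":0.1,"ax":0,"ay":0,"az":0,"gripper":0},{"x":0,"y":0,"z":0.1,"ax":0,"ay":0,"az":0,"gripper":0},{"x":0,"y":0,"z":0.1,"ax":0,"ay":0,"az":0,"gripper":0},{"x":0,"y":0,"z":0,"ax":0,"ay":0,"az":0,"gripper":0}])

```text
clock: 7.58
position: [0.4774, -0.1919, 0.0084]
orientation: [[-0.991, 0.136, -0.0], [0.136, 0.991, 0.0], [0.0, 0.0, -1.0]]
contact_force: [1.2, 0.1, 0.2]
width: -0.0001
grip_force: 0.0
```

Run:
```python
from h import *
t=manip.grab_frame("scene");st=manip.read_state();print(st["position"],st["qpos"])
u,v=proj("scene",st["position"]);print(u,v)
x0,y0=int(u)-50,int(v)-45
cv2.imwrite("pics/c4.png",cv2.resize(t[y0:y0+75,x0:x0+100],(800,600),interpolation=cv2.INTER_CUBIC)); print(x0,y0)
```

```text
[ 0.47738776 -0.1920868   0.00864787] [-2.82333188e+01  7.07140102e+00  9.80679783e+01  1.03512537e-04
  7.48554334e+01 -1.10408951e+02]
246.82745278862865 265.792570675424
196 220
```

View pics/c4.png

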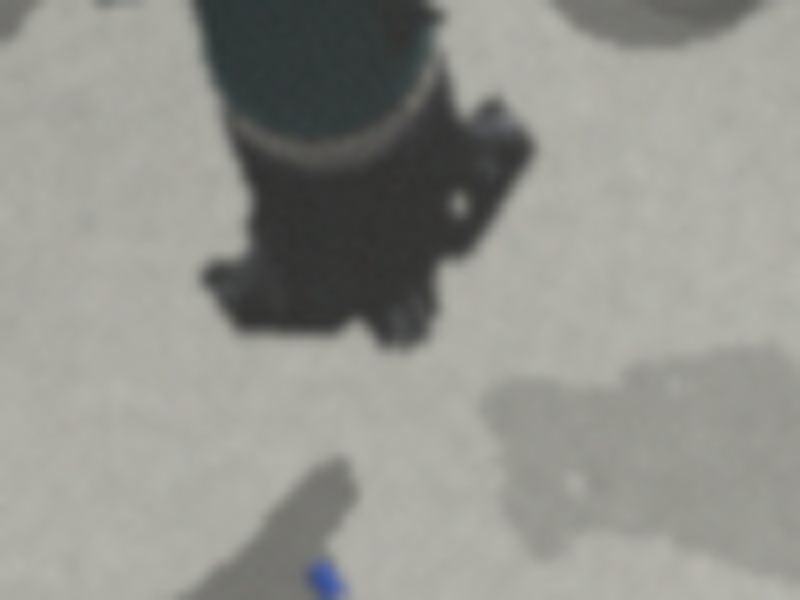

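The picture puts the fingertips at about (400,345) in the crop. Their shadow ends at (340,470), so the tips are some 30 mm above the table although the reported z is 9 mm. I'll measure that offset by touching the table gently.

Request:
carry_out(steps=[{"x":0,"y":0,"z":0.2,"ax":0,"ay":0,"az":0,"gripper":0},{"x":0,"y":0,"z":0.2,"ax":0,"ay":0,"az":0,"gripper":0},{"x":0,"y":0,"z":0,"ax":0,"ay":0,"az":0,"gripper":0}])

```text
clock: 7.88
position: [0.4761, -0.1918, -0.0049]
orientation: [[-0.991, 0.137, -0.002], [0.137, 0.991, 0.001], [0.002, 0.001, -1.0]]
contact_force: [-0.7, 0.2, 0.1]
width: 0.0002
grip_force: 0.0
```

Request:
carry_out(steps=[{"x":0,"y":0,"z":0.1,"ax":0,"ay":0,"az":0,"gripper":0},{"x":0,"y":0,"z":0.1,"ax":0,"ay":0,"az":0,"gripper":0},{"x":0,"y":0,"z":0,"ax":0,"ay":0,"az":0,"gripper":0}])

```text
clock: 8.13
position: [0.4766, -0.1922, -0.0102]
orientation: [[-0.991, 0.137, -0.001], [0.137, 0.991, 0.001], [0.001, 0.0, -1.0]]
contact_force: [0.2, 0.5, -0.4]
width: 0.0005
grip_force: 0.0
```

Request:
carry_out(steps=[{"x":0,"y":0,"z":0.1,"ax":0,"ay":0,"az":0,"gripper":0},{"x":0,"y":0,"z":0.1,"ax":0,"ay":0,"az":0,"gripper":0},{"x":0,"y":0,"z":0,"ax":0,"ay":0,"az":0,"gripper":0}])

```text
clock: 8.38
position: [0.4767, -0.1922, -0.0161]
orientation: [[-0.991, 0.137, -0.001], [0.137, 0.991, 0.0], [0.001, 0.0, -1.0]]
contact_force: [0.6, -1.0, -0.1]
width: 0.0003
grip_force: 0.0
```

Request:
carry_out(steps=[{"x":0,"y":0,"z":0.1,"ax":0,"ay":0,"az":0,"gripper":0},{"x":0,"y":0,"z":0,"ax":0,"ay":0,"az":0,"gripper":0}])

```text
clock: 8.55
position: [0.4768, -0.1922, -0.0189]
orientation: [[-0.991, 0.137, -0.001], [0.137, 0.991, 0.0], [0.001, 0.0, -1.0]]
contact_force: [-0.6, -0.6, -0.8]
width: 0.0003
grip_force: 0.0
```

Request:
carry_out(steps=[{"x":0,"y":0,"z":0.1,"ax":0,"ay":0,"az":0,"gripper":0},{"x":0,"y":0,"z":0,"ax":0,"ay":0,"az":0,"gripper":0}])

```text
clock: 8.72
position: [0.4768, -0.1922, -0.0219]
orientation: [[-0.991, 0.137, -0.001], [0.137, 0.991, 0.0], [0.001, 0.0, -1.0]]
contact_force: [-0.2, 0.2, 0.2]
width: -0.0003
grip_force: 0.0
```

Request:
carry_out(steps=[{"x":0,"y":0,"z":0.1,"ax":0,"ay":0,"az":0,"gripper":0},{"x":0,"y":0,"z":0,"ax":0,"ay":0,"az":0,"gripper":0}])

```text
clock: 8.88
position: [0.4768, -0.1922, -0.0249]
orientation: [[-0.991, 0.137, -0.001], [0.137, 0.991, 0.0], [0.001, 0.0, -1.0]]
contact_force: [-0.3, -0.2, 0.2]
width: 0.0002
grip_force: 0.0
```

Request:
carry_out(steps=[{"x":0,"y":0,"z":0.1,"ax":0,"ay":0,"az":0,"gripper":0},{"x":0,"y":0,"z":0,"ax":0,"ay":0,"az":0,"gripper":0}])

```text
clock: 9.05
position: [0.4768, -0.1922, -0.028]
orientation: [[-0.991, 0.137, -0.001], [0.137, 0.991, 0.0], [0.001, 0.0, -1.0]]
contact_force: [-0.3, -0.0, 0.1]
width: 0.0001
grip_force: 0.0
```

Request:
carry_out(steps=[{"x":0,"y":0,"z":0.1,"ax":0,"ay":0,"az":0,"gripper":0},{"x":0,"y":0,"z":0,"ax":0,"ay":0,"az":0,"gripper":0}])

```text
clock: 9.22
position: [0.4768, -0.1922, -0.031]
orientation: [[-0.991, 0.137, -0.001], [0.137, 0.991, 0.0], [0.001, 0.0, -1.0]]
contact_force: [0.1, -0.0, -0.9]
width: 0.0002
grip_force: 0.0
```

Request:
carry_out(steps=[{"x":0,"y":0,"z":0.1,"ax":0,"ay":0,"az":0,"gripper":0},{"x":0,"y":0,"z":0,"ax":0,"ay":0,"az":0,"gripper":0}])

```text
clock: 9.38
position: [0.4768, -0.1922, -0.034]
orientation: [[-0.991, 0.137, -0.001], [0.137, 0.991, 0.0], [0.001, 0.0, -1.0]]
contact_force: [-0.7, -0.4, 0.6]
width: -0.0002
grip_force: 0.0
```

Request:
carry_out(steps=[{"x":0,"y":0,"z":0.1,"ax":0,"ay":0,"az":0,"gripper":0},{"x":0,"y":0,"z":0,"ax":0,"ay":0,"az":0,"gripper":0}])

```text
clock: 9.55
position: [0.4771, -0.1923, -0.0368]
orientation: [[-0.991, 0.137, -0.0], [0.137, 0.991, 0.0], [0.0, -0.0, -1.0]]
contact_force: [0.4, 0.2, -0.3]
width: -0.0
grip_force: 0.0
```

Request:
carry_out(steps=[{"x":0,"y":0,"z":0.1,"ax":0,"ay":0,"az":0,"gripper":0},{"x":0,"y":0,"z":0,"ax":0,"ay":0,"az":0,"gripper":0}])

```text
clock: 9.72
position: [0.4773, -0.1925, -0.037]
orientation: [[-0.991, 0.137, -0.0], [0.137, 0.991, -0.0], [0.0, -0.0, -1.0]]
contact_force: [-5.6, 2.8, 12.8]
width: -0.0002
grip_force: 6.5
```

Run:
```python
from h import *
t=manip.grab_frame("scene");st=manip.read_state();print(st["position"],st["contact_force"],st["effort"].round(2))
cv2.imwrite("pics/c5.png",cv2.resize(t[220:295,196:296],(800,600),interpolation=cv2.INTER_CUBIC))
print((proj("scene",st["position"])-[196,220])*8,(proj("scene",[.4771,-.1923,0])-[196,220])*8)
```

```text
[ 0.47730431 -0.19246419 -0.03697119] [-5.07586598  2.52021251 12.96976168] [ -0.22 -28.59 -24.56   0.07  -1.88  -0.  ]
[421.21426296 419.27206914] [408.70547111 376.37471106]
```

View pics/c5.png

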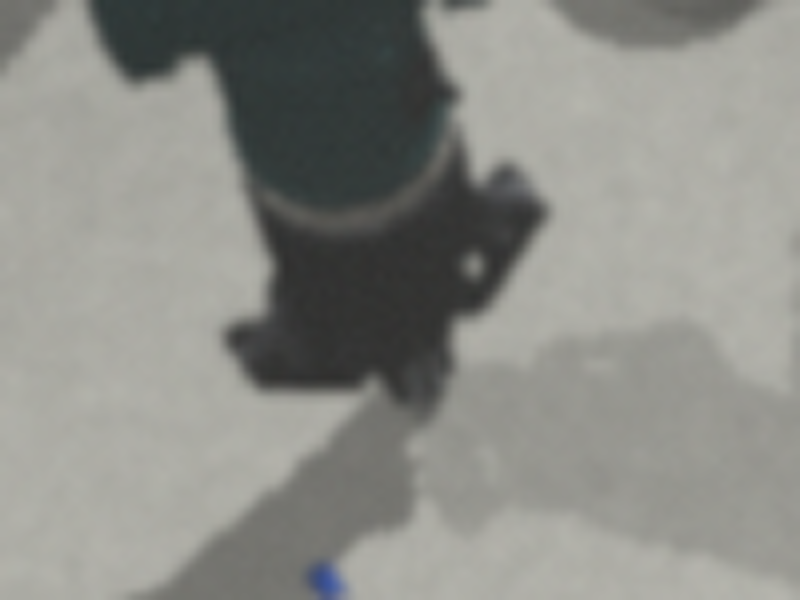

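Run:
```python
from h import *
plan([.5597,-.2787,.033],172.0,5,0,start=([.477,-.1922,.033],172.1))
```

```text
--
{"x":-0.63,"y":-0.5,"z":0,"ax":0,"ay":0,"az":0,"gripper":G},{"x":-0.63,"y":-0.5,"z":0,"ax":0,"ay":0,"az":0,"gripper":G},{"x":-0.63,"y":-0.49,"z":0,"ax":0,"ay":0,"az":0,"gripper":G},{"x":-0.63,"y":-0.49,"z":0,"ax":0,"ay":0,"az":0,"gripper":G},{"x":-0.63,"y":-0.49,"z":0,"ax":0,"ay":0,"az":0,"gripper":G},
max 0.63
```

Request:
carry_out(steps=[{"x":0,"y":0,"z":-0.8,"ax":0,"ay":0,"az":0,"gripper":0.6},{"x":0,"y":0,"z":-0.8,"ax":0,"ay":0,"az":0,"gripper":0.6},{"x":0,"y":0,"z":-0.83,"ax":0,"ay":0,"az":0,"gripper":0.6},{"x":0,"y":0,"z":0,"ax":0,"ay":0,"az":0,"gripper":0.6}])

```text
clock: 10.1
position: [0.4809, -0.1943, 0.0394]
orientation: [[-0.991, 0.137, 0.01], [0.137, 0.991, -0.005], [-0.01, -0.004, -1.0]]
contact_force: [1.4, -0.9, 1.4]
width: 0.0484
grip_force: 0.0
```

Request:
carry_out(steps=[{"x":-0.63,"y":-0.5,"z":0,"ax":0,"ay":0,"az":0,"gripper":0.6},{"x":-0.63,"y":-0.5,"z":0,"ax":0,"ay":0,"az":0,"gripper":0.6},{"x":-0.63,"y":-0.5,"z":0,"ax":0,"ay":0,"az":0,"gripper":0.6},{"x":-0.63,"y":-0.5,"z":0,"ax":0,"ay":0,"az":0,"gripper":0.6},{"x":-0.63,"y":-0.5,"z":0,"ax":0,"ay":0,"az":0,"gripper":0.6},{"x":0,"y":0,"z":0,"ax":0,"ay":0,"az":0,"gripper":0.6},{"x":0,"y":0,"z":0,"ax":0,"ay":0,"az":0,"gripper":0.6}])

```text
clock: 10.68
position: [0.5605, -0.28, 0.0324]
orientation: [[-0.99, 0.138, -0.001], [0.138, 0.99, 0.001], [0.001, 0.001, -1.0]]
contact_force: [-0.9, 0.4, -0.1]
width: 0.051
grip_force: 0.0
```

Run:
```python
from h import *
t=manip.grab_frame("scene");t2=manip.grab_frame("top");st=manip.read_state();print(st["position"],st["contact_force"])
f=lambda im,x,y:cv2.resize(im[y:y+75,x:x+50],(400,600),interpolation=cv2.INTER_CUBIC)
cv2.imwrite("pics/c6.png",np.hstack([f(t,215,255),f(t2,415,220)]))
p=st["position"]; y=st["orientation"][:,1]
for k in(-.025,0,.025): print(k,(proj("scene",p+k*y+[0,0,.037+.006])-[215,255])*8)
```

```text
[ 0.55971195 -0.27888408  0.03271388] [ 0.48958649 -0.32346052  0.30584282]
-0.025 [123.37167093 348.85412065]
0 [186.01029718 309.12720404]
0.025 [247.89128234 269.88080156]
```

View pics/c6.png

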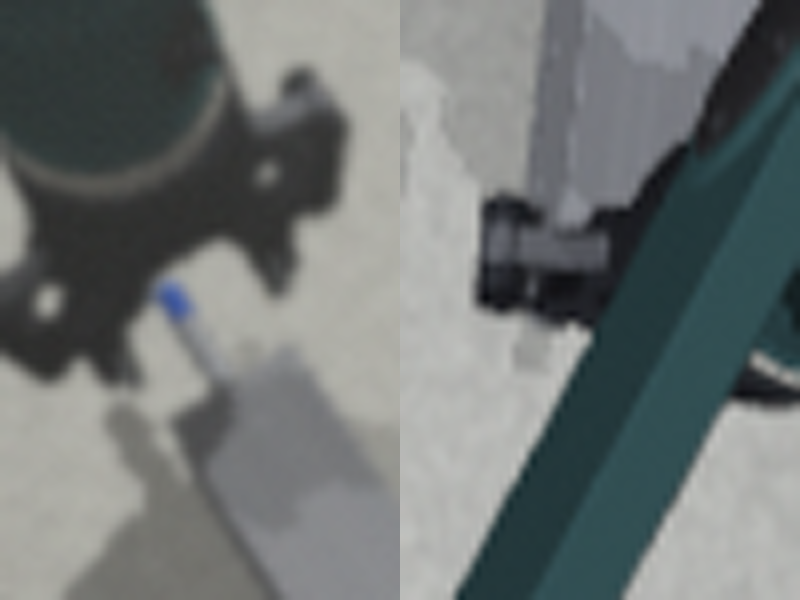

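The fingertips, at (120,380) and (280,290), straddle the shaft, with the blue tip at (175,300). I'll back off 5 mm from the mouth, go down and grip.

Request:
carry_out(steps=[{"x":0.17,"y":0,"z":0.4,"ax":0,"ay":0,"az":0,"gripper":0.6},{"x":0,"y":0,"z":0.4,"ax":0,"ay":0,"az":0,"gripper":0.6},{"x":0,"y":0,"z":0.4,"ax":0,"ay":0,"az":0,"gripper":0.6},{"x":0,"y":0,"z":0.35,"ax":0,"ay":0,"az":0,"gripper":0.6},{"x":0,"y":0,"z":0,"ax":0,"ay":0,"az":0,"gripper":0.6},{"x":0,"y":0,"z":0,"ax":0,"ay":0,"az":0,"gripper":0.6}])

```text
clock: 11.28
position: [0.5545, -0.2781, -0.0145]
orientation: [[-0.991, 0.137, -0.002], [0.137, 0.991, 0.001], [0.003, 0.001, -1.0]]
contact_force: [0.4, 0.5, 0.3]
width: 0.0513
grip_force: 0.0
```

Request:
carry_out(steps=[{"x":0,"y":0,"z":0,"ax":0,"ay":0,"az":0,"gripper":0},{"x":0,"y":0,"z":0,"ax":0,"ay":0,"az":0,"gripper":0},{"x":0,"y":0,"z":0,"ax":0,"ay":0,"az":0,"gripper":0},{"x":0,"y":0,"z":0,"ax":0,"ay":0,"az":0,"gripper":0},{"x":0,"y":0,"z":0,"ax":0,"ay":0,"az":0,"gripper":0},{"x":0,"y":0,"z":0,"ax":0,"ay":0,"az":0,"gripper":0}], squeeze=90)

```text
clock: 11.78
position: [0.556, -0.2794, -0.0121]
orientation: [[-0.991, 0.137, 0.001], [0.137, 0.991, -0.001], [-0.002, -0.001, -1.0]]
contact_force: [0.7, -0.5, 1.8]
width: 0.0059
grip_force: 88.1
```

Request:
carry_out(steps=[{"x":0.2,"y":0,"z":0,"ax":0,"ay":0,"az":0,"gripper":0},{"x":0.3,"y":0,"z":0,"ax":0,"ay":0,"az":0,"gripper":0},{"x":0.3,"y":0,"z":0,"ax":0,"ay":0,"az":0,"gripper":0},{"x":0,"y":0,"z":0,"ax":0,"ay":0,"az":0,"gripper":0},{"x":0,"y":0,"z":0,"ax":0,"ay":0,"az":0,"gripper":0}])

```text
clock: 12.2
position: [0.5299, -0.2754, -0.0127]
orientation: [[-0.991, 0.137, -0.002], [0.137, 0.991, 0.0], [0.002, 0.0, -1.0]]
contact_force: [-2.9, 1.1, 4.1]
width: 0.0067
grip_force: 88.3
```

```bash
cat >> h.py <<'E'
def blue():
    for n in("scene","top"):
        t=manip.grab_frame(n).astype(int); m=((t[...,0]>t[...,2]+60)&(t[...,0]>t[...,1]+45)).astype(np.uint8)
        k,l,s,c=cv2.connectedComponentsWithStats(m)
        print(n,[(c[i].round(1).tolist(),s[i].tolist()) for i in range(1,k) if s[i][4]>4])
    st=manip.read_state(); print(st["clock"],st["position"],st["width"],st["grip_force"],st["contact_force"],st["wrist_torque"])
E
python3 -c "
from h import *
blue()
print(proj('scene',[.5345,-.2745,.034]),proj('scene',[.511,-.2713,.034]))"
```

```text
scene []
top []
12.3 [ 0.5306896  -0.27556766 -0.0127228 ] 0.006508579079309887 88.32754254341125 [-2.69997551  0.37825497  4.62326074] [0.10462651 0.29290558 0.06948939]
[236.06352736 292.53143326] [231.81904041 286.39890378]
```

```bash
sed -i 's/t\[...,2\]+60)&(t\[...,0\]>t\[...,1\]+45)/t[...,2]+35)\&(t[...,0]>t[...,1]+20)/' h.py
python3 -c "
from h import *
blue()
a=cv2.imread('pics/c6.png');print(a[300,175])
t=manip.grab_frame('scene');cv2.imwrite('pics/c7.png',cv2.resize(t[250:325,200:300],(800,600),interpolation=cv2.INTER_CUBIC))"
```

```text
scene [([295.0, 344.0], [287, 335, 21, 14, 44])]
top [([422.9, 176.0], [409, 163, 28, 28, 426])]
12.4 [ 0.53119918 -0.27563826 -0.01289162] 0.006264594677036392 88.3462929725647 [-4.17971801  1.70037299  4.65185752] [0.06529519 0.36385178 0.01683126]
[158  90  65]
```

View pics/c7.png

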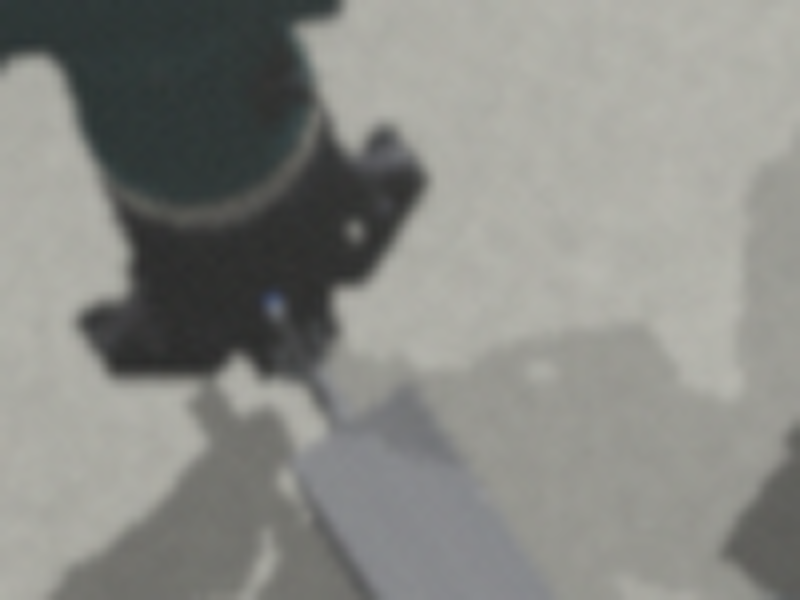

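The fingers close to only 6 mm and the tip, at (272,303) in the crop, moved about 12 mm against the gripper's 24 mm. So the tips are pinching just the upper part of the round shaft. I'll open, go nearer the mouth, lower by 12 mm and grip again.

Request:
carry_out(steps=[{"x":0,"y":0,"z":0,"ax":0,"ay":0,"az":0,"gripper":0.4},{"x":0,"y":0,"z":0,"ax":0,"ay":0,"az":0,"gripper":0.4},{"x":0,"y":0,"z":0,"ax":0,"ay":0,"az":0,"gripper":0.4},{"x":-0.35,"y":0,"z":0,"ax":0,"ay":0,"az":0,"gripper":0.4},{"x":-0.35,"y":0,"z":0.2,"ax":0,"ay":0,"az":0,"gripper":0.4},{"x":0,"y":0,"z":0.2,"ax":0,"ay":0,"az":0,"gripper":0.4},{"x":0,"y":0,"z":0,"ax":0,"ay":0,"az":0,"gripper":0.4},{"x":0,"y":0,"z":0,"ax":0,"ay":0,"az":0,"gripper":0.4}])

```text
clock: 13.12
position: [0.5513, -0.2778, -0.0264]
orientation: [[-0.991, 0.137, -0.003], [0.137, 0.991, 0.001], [0.003, 0.001, -1.0]]
contact_force: [0.4, -0.0, -0.3]
width: 0.0339
grip_force: 0.0
```

Request:
carry_out(steps=[{"x":0,"y":0,"z":0,"ax":0,"ay":0,"az":0,"gripper":0},{"x":0,"y":0,"z":0,"ax":0,"ay":0,"az":0,"gripper":0},{"x":0,"y":0,"z":0,"ax":0,"ay":0,"az":0,"gripper":0},{"x":0,"y":0,"z":0,"ax":0,"ay":0,"az":0,"gripper":0},{"x":0,"y":0,"z":0,"ax":0,"ay":0,"az":0,"gripper":0},{"x":0,"y":0,"z":0,"ax":0,"ay":0,"az":0,"gripper":0}], squeeze=60)

```text
clock: 13.62
position: [0.5523, -0.2786, -0.0247]
orientation: [[-0.991, 0.137, -0.0], [0.137, 0.991, -0.0], [0.0, -0.0, -1.0]]
contact_force: [-0.9, -0.4, 1.4]
width: 0.0078
grip_force: 58.4
```

```bash
cat >> h.py <<'E'
def tip():
    t=manip.grab_frame("scene").astype(int); m=((t[...,0]>t[...,2]+18)&(t[...,0]>t[...,1]+10)).astype(np.uint8)
    k,l,s,c=cv2.connectedComponentsWithStats(m)
    for i in range(1,k):
        if s[i][4]>=2 and not(270<c[i][0]<315 and 325<c[i][1]<355): print(c[i].round(1),s[i].tolist(),"ray z.034",ray("scene",*c[i],.034).round(4))
    st=manip.read_state(); print(st["clock"],st["position"].round(4),st["width"].round(4),st["grip_force"].round(1),st["contact_force"].round(1),st["wrist_torque"].round(2))
E
python3 -c "
from h import *
tip()"
```

```text
[163.  107.5] [160, 105, 7, 7, 29] ray z.034 [-0.2285 -0.0057  0.034 ]Traceback (most recent call last):
  File "<string>", line 3, in <module>
    tip()
    ~~~^^
  File "h.py", line 39, in tip
    st=manip.read_state(); print(st["clock"],st["position"].round(4),st["width"].round(4),st["grip_force"].round(1),st["contact_force"].round(1),st["wrist_torque"].round(2))
                                                                     ^^^^^^^^^^^^^^^^^
AttributeError: 'float' object has no attribute 'round'
```

Request:
carry_out(steps=[{"x":0.2,"y":0,"z":0,"ax":0,"ay":0,"az":0,"gripper":0},{"x":0.3,"y":0,"z":0,"ax":0,"ay":0,"az":0,"gripper":0},{"x":0.3,"y":0,"z":0,"ax":0,"ay":0,"az":0,"gripper":0},{"x":0,"y":0,"z":0,"ax":0,"ay":0,"az":0,"gripper":0},{"x":0,"y":0,"z":0,"ax":0,"ay":0,"az":0,"gripper":0}])

```text
clock: 14.08
position: [0.5276, -0.275, -0.0249]
orientation: [[-0.991, 0.137, -0.001], [0.137, 0.991, 0.0], [0.001, 0.0, -1.0]]
contact_force: [-0.8, -0.6, 1.1]
width: 0.0083
grip_force: 58.4
```

```bash
python3 -c "
from h import *
tip()"
```

```text
[163.2 107. ] [160, 104, 7, 7, 25] ray z.034 [-0.2301 -0.0037  0.034 ]
[162.  111.8] [161, 111, 3, 3, 4] ray z.034 [-0.2131 -0.0207  0.034 ]Traceback (most recent call last):
  File "<string>", line 3, in <module>
    tip()
    ~~~^^
  File "h.py", line 39, in tip
    st=manip.read_state(); print(st["clock"],st["position"].round(4),st["width"].round(4),st["grip_force"].round(1),st["contact_force"].round(1),st["wrist_torque"].round(2))
                                                                     ^^^^^^^^^^^^^^^^^
AttributeError: 'float' object has no attribute 'round'
```

Request:
carry_out(steps=[{"x":0.3,"y":0,"z":0,"ax":0,"ay":0,"az":0,"gripper":0},{"x":0.3,"y":0,"z":0,"ax":0,"ay":0,"az":0,"gripper":0},{"x":0.3,"y":0,"z":0,"ax":0,"ay":0,"az":0,"gripper":0},{"x":0,"y":0,"z":0,"ax":0,"ay":0,"az":0,"gripper":0}])

```text
clock: 14.47
position: [0.4997, -0.271, -0.0253]
orientation: [[-0.991, 0.137, -0.002], [0.137, 0.991, 0.001], [0.002, 0.0, -1.0]]
contact_force: [-1.1, 0.2, -0.1]
width: 0.0081
grip_force: 58.4
```

```bash
sed -i 's/st\["width"\].round(4),st\["grip_force"\].round(1)/st["width"],st["grip_force"]/' h.py; python3 -c "
from h import *
t=manip.grab_frame('scene').astype(int); a=cv2.imread('pics/scene0.png').astype(int)
for v in range(275,318):
    print(v,''.join('W' if x[2]>x[0]+25 else 'B' if x[0]>x[2]+15 else ('#' if x.max()<75 else 's' if x.max()<130 else '.') for x in t[v,215:275]))
print(manip.read_state()['position'],manip.read_state()['contact_force'],manip.read_state()['wrist_torque'])
"
```

```text
275 ###########################s................................
276 ###########################s................................
277 ##########################s.................................
278 #######################sss..................................
279 #####################ss.....................................
280 #############ss######s......................................
281 #############ss######s......................................
282 ##############ss#####s......................................
283 ###############s#####ss.....................................
284 ######################s.....................................
285 ################s####ss.....................................
286 #################s##ss......................................
287 #########ss######sssss......................................
288 ########s.ss###s#sssss......................................
289 #######ss..s######ssss......................................
290 sssssss.....s##sssssssWWWW..................................
291 ..sssss.....sssssssssWWWWWW.............................
[... 1108 characters left out ...]
.
309 sssssssssssssssssssssss.....................................
310 ssssssssssssssssssssssss....................................
311 ssssssssssssssssssssssss....................................
312 sssssssssssssssssssssssss...................................
313 ssssss...sssssssssssssssss..................................
314 sssss.....ssssssssssssssss..................................
315 sssss......ssssssssssssssss.................................
316 ssss.......sssssssssssssssss................................
317 sss........sssssssssssssssss................................
[ 0.50051464 -0.27120347 -0.02513745] [-1.54324847 -0.16556316  0.39083146] [ 0.04337517  0.12951183 -0.01693026]
```

Request:
carry_out(steps=[{"x":0,"y":0,"z":0,"ax":0,"ay":0,"az":0,"gripper":0},{"x":0.3,"y":0,"z":0,"ax":0,"ay":0,"az":0,"gripper":0},{"x":0.4,"y":0,"z":0,"ax":0,"ay":0,"az":0,"gripper":0},{"x":0.4,"y":0,"z":0,"ax":0,"ay":0,"az":0,"gripper":0},{"x":0.4,"y":0,"z":0,"ax":0,"ay":0,"az":0,"gripper":0},{"x":0.4,"y":0,"z":0,"ax":0,"ay":0,"az":0,"gripper":0},{"x":0.3,"y":0,"z":0,"ax":0,"ay":0,"az":0,"gripper":0},{"x":0.3,"y":0,"z":0,"ax":0,"ay":0,"az":0,"gripper":0}], squeeze=100)

```text
clock: 15.18
position: [0.4266, -0.2609, -0.0254]
orientation: [[-0.991, 0.137, -0.001], [0.137, 0.991, 0.0], [0.001, 0.0, -1.0]]
contact_force: [0.1, 0.2, -2.0]
width: 0.0068
grip_force: 97.5
```

```bash
cat >> h.py <<'E'
def asc(n,u0,u1,v0,v1,sv=1):
    t=manip.grab_frame(n).astype(int)
    for v in range(v0,v1,sv):
        print(v,''.join('W' if x[2]>x[0]+25 else 'B' if x[0]>x[2]+12 and x[0]>x[1]+8 else ('#' if x.max()<75 else 's' if x.max()<130 else '.') for x in t[v,u0:u1]))
    st=manip.read_state(); print(st["position"].round(4),st["width"],st["grip_force"],st["contact_force"].round(1),st["wrist_torque"].round(2))
E
python3 -c "
from h import *
asc('scene',205,260,262,308); asc('top',415,470,240,320)"
```

```text
262 ##########sss#####s....................................
263 ##########sss#####s....................................
264 ############s#####s....................................
265 ###################s...................................
266 ###################s...................................
267 #################sss...................................
268 ######ss#######s#ss....................................
269 #####ssss#####sssss....................................
270 ####ss..ss#####ssss....................................
271 sssss....s###s#ssss.WWW................................
272 sssss.....ssssssssWWWWWW...............................
273 sssss....ssssssssWWWWWWWW..............................
274 .ssss...ssssssssWWWWWWWWW..............................
275 ..ssss.ssssssssWWWWWWWWWWW.............................
276 ...ssssssssssssWWWWWWWWWWWW............................
277 ...sssssssssssssWWWWWWWWWWWW...........................
278 ...sssssssssss.sWWWWWWWWWWWW...........................
279 ...ssssssssss...sWWWWWWWWWWWW..........................
280 ...sssssssss....
[... 5959 characters left out ...]
10 #######sss##ss..s##############ss###############sssssss
311 #######s######ss##############ss################sssssss
312 #s###########################ss#################sssssss
313 sssssssss###################ss##################sssssss
314 ssssssssssss###############ss##################ssssssss
315 ssssssssssss###############s###################ssssssss
316 ssssssssssss#############s#####################ssssssss
317 ######ssssss############s#######################sssssss
318 ######ss########################################sssssss
319 ######ss#######################################ssssssss
[ 0.4261 -0.2608 -0.0254] 0.006860177521771962 97.48304486274719 [ 0.1 -0.1 -0.1] [ 0.    0.06 -0.03]
```

Request:
carry_out(steps=[{"x":0,"y":0,"z":-0.2,"ax":0,"ay":0,"az":0,"gripper":0},{"x":0,"y":0,"z":-0.4,"ax":0,"ay":0,"az":0,"gripper":0},{"x":0,"y":0,"z":-0.6,"ax":0,"ay":0,"az":0,"gripper":0},{"x":0,"y":0,"z":-0.6,"ax":0,"ay":0,"az":0,"gripper":0},{"x":0,"y":0,"z":-0.4,"ax":0,"ay":0,"az":0,"gripper":0},{"x":0,"y":0,"z":-0.2,"ax":0,"ay":0,"az":0,"gripper":0},{"x":0,"y":0,"z":0,"ax":0,"ay":0,"az":0,"gripper":0}])

```text
clock: 15.87
position: [0.4292, -0.2622, 0.0491]
orientation: [[-0.991, 0.137, 0.003], [0.137, 0.991, -0.003], [-0.004, -0.002, -1.0]]
contact_force: [-0.1, -0.1, -0.8]
width: 0.0068
grip_force: 97.5
```

```bash
python3 -c "
from h import *
asc('scene',195,260,245,300,2); asc('top',415,470,250,316,3)
plan([.551,.251,.06],8,26,-1)
print(proj('scene',[.545,-.277,.034+.072]))"
```

```text
245 ##############################s..................................
247 ############################ss...................................
249 ###############ss#######sss......................................
251 ###############sss#####ss........................................
253 #################s######s........................................
255 ########################ss.......................................
257 ###########ss######ss#sss........................................
259 ssssssssss...s######ssss.........................................
261 ...............sssssssssWWWWW....................................
263 .....................WWWWWWWWWW..................................
265 ....................WWWWWWWWWWWW.................................
267 .....................WWWWWWWWWWWWW...............................
269 ......................WWWWWWWWWWWWW..............................
271 .......................sWWWWWWWWWWWWW............................
273 ........................sWWWWWWWWWWWWW...........................
275 ..........................WWWWWWWWWWWWWW......
[... 3484 characters left out ...]
,"z":-0.02,"ax":0,"ay":-0,"az":0.92,"gripper":G},{"x":0.66,"y":-0.14,"z":-0.02,"ax":0,"ay":-0,"az":0.92,"gripper":G},{"x":0.64,"y":-0.21,"z":-0.02,"ax":0,"ay":-0,"az":0.92,"gripper":G},{"x":0.62,"y":-0.28,"z":-0.02,"ax":0,"ay":-0,"az":0.92,"gripper":G},{"x":0.58,"y":-0.34,"z":-0.02,"ax":0,"ay":-0,"az":0.92,"gripper":G},{"x":0.54,"y":-0.41,"z":-0.02,"ax":0,"ay":-0,"az":0.92,"gripper":G},{"x":0.49,"y":-0.46,"z":-0.02,"ax":0,"ay":-0,"az":0.92,"gripper":G},{"x":0.44,"y":-0.51,"z":-0.02,"ax":0,"ay":-0,"az":0.92,"gripper":G},--
{"x":0.38,"y":-0.56,"z":-0.02,"ax":0,"ay":-0,"az":0.92,"gripper":G},{"x":0.32,"y":-0.6,"z":-0.02,"ax":0,"ay":-0,"az":0.92,"gripper":G},
max 0.92
[233.73455257 285.19533061]
```

Request:
carry_out(steps=[{"x":-0.07,"y":0.67,"z":0,"ax":0,"ay":0,"az":0.92,"gripper":0},{"x":0.01,"y":0.68,"z":0,"ax":0,"ay":0,"az":0.92,"gripper":0},{"x":0.08,"y":0.67,"z":0,"ax":0,"ay":0,"az":0.92,"gripper":0},{"x":0.15,"y":0.66,"z":0,"ax":0,"ay":0,"az":0.92,"gripper":0},{"x":0.23,"y":0.64,"z":0,"ax":0,"ay":0,"az":0.92,"gripper":0},{"x":0.29,"y":0.61,"z":0,"ax":0,"ay":0,"az":0.92,"gripper":0},{"x":0.36,"y":0.57,"z":0,"ax":0,"ay":0,"az":0.92,"gripper":0},{"x":0.42,"y":0.53,"z":0,"ax":0,"ay":0,"az":0.92,"gripper":0}])

```text
clock: 16.63
position: [0.4651, -0.1021, 0.0453]
orientation: [[-0.518, 0.855, -0.003], [0.855, 0.518, 0.001], [0.003, -0.002, -1.0]]
contact_force: [0.6, -0.0, -0.6]
width: 0.0073
grip_force: 97.6
```

Request:
carry_out(steps=[{"x":0.48,"y":0.48,"z":0,"ax":0,"ay":0,"az":0.92,"gripper":0},{"x":0.53,"y":0.42,"z":0,"ax":0,"ay":0,"az":0.92,"gripper":0},{"x":0.57,"y":0.36,"z":0,"ax":0,"ay":0,"az":0.92,"gripper":0},{"x":0.61,"y":0.3,"z":0,"ax":0,"ay":0,"az":0.92,"gripper":0},{"x":0.63,"y":0.23,"z":0,"ax":0,"ay":0,"az":0.92,"gripper":0},{"x":0.66,"y":0.16,"z":0,"ax":0,"ay":0,"az":0.92,"gripper":0},{"x":0.67,"y":0.09,"z":0,"ax":0,"ay":0,"az":0.92,"gripper":0},{"x":0.68,"y":0.01,"z":0,"ax":0,"ay":0,"az":0.92,"gripper":0}])

```text
clock: 17.3
position: [0.5034, 0.0555, 0.0453]
orientation: [[0.332, 0.943, -0.003], [0.943, -0.332, 0.0], [-0.001, -0.003, -1.0]]
contact_force: [0.0, -1.1, -1.3]
width: 0.0068
grip_force: 97.6
```

Request:
carry_out(steps=[{"x":0.67,"y":-0.06,"z":0,"ax":0,"ay":0,"az":0.92,"gripper":0},{"x":0.66,"y":-0.14,"z":0,"ax":0,"ay":0,"az":0.92,"gripper":0},{"x":0.64,"y":-0.21,"z":0,"ax":0,"ay":0,"az":0.92,"gripper":0},{"x":0.62,"y":-0.28,"z":0,"ax":0,"ay":0,"az":0.92,"gripper":0},{"x":0.58,"y":-0.34,"z":0,"ax":0,"ay":0,"az":0.92,"gripper":0},{"x":0.54,"y":-0.41,"z":0,"ax":0,"ay":0,"az":0.92,"gripper":0},{"x":0.49,"y":-0.46,"z":0,"ax":0,"ay":0,"az":0.92,"gripper":0},{"x":0.44,"y":-0.51,"z":0,"ax":0,"ay":0,"az":0.92,"gripper":0}])

```text
clock: 17.97
position: [0.542, 0.2124, 0.045]
orientation: [[0.94, 0.342, -0.003], [0.342, -0.94, -0.001], [-0.003, -0.0, -1.0]]
contact_force: [0.1, 0.9, -1.1]
width: 0.0068
grip_force: 97.6
```

Request:
carry_out(steps=[{"x":0.38,"y":-0.56,"z":0,"ax":0,"ay":0,"az":0.92,"gripper":0},{"x":0.32,"y":-0.6,"z":0,"ax":0,"ay":0,"az":0.92,"gripper":0},{"x":0,"y":0,"z":0,"ax":0,"ay":0,"az":0,"gripper":0},{"x":0,"y":0,"z":0,"ax":0,"ay":0,"az":0,"gripper":0}])

```text
clock: 18.3
position: [0.5518, 0.2516, 0.045]
orientation: [[0.991, 0.136, -0.003], [0.136, -0.991, -0.001], [-0.003, 0.001, -1.0]]
contact_force: [-0.5, -0.5, -1.8]
width: 0.0068
grip_force: 97.7
```

```bash
python3 -c "
from h import *
asc('scene',300,390,140,220,2)
print(manip.read_state()['orientation'].round(3))
p=np.array([.551,.251,.017])
for n,q in (('tip',p+[.0505,.007,.07]),('hf',p+[-.0337,-.0047,.07]),('hb',p+[-.118,-.0165,.07])): print(n,proj('scene',q).round(1),proj('top',q).round(1))"
```

```text
140 ..............................................................s#########################s.
142 ..............................................................s########################ss.
144 .............................................................ss########################s..
146 .............................................................sss######################s...
148 .............................................................s##ss###################ss...
150 ............................................................s####ssss##############sssss..
152 ............................................................s#######sssssssssssssss###s...
154 ............................................................s########sssssssss########s...
156 ............................................................s########################s....
158 ........................................WWWWW...............s########################s....
160 ......................................WWWWWWWWWW............ss######################ss....
162 .....................................WWWWWWWWWWWWWW
[... 2266 characters left out ...]
###########################################ss........
212 ....................ssssssssssssssssss########################################ss..........
214 ......................sssssssssssssssssss####################################s............
216 .........................ssssssssssssssssssss##############################s..............
218 ............................sssssssssssssss...s##########################ss...............
[0.5517 0.2508 0.0453] 0.0068710420981556546 97.67951488494873 [ 1.  -0.1 -1.7] [-0.01 -0.06  0.04]
[[ 0.991  0.136 -0.003]
 [ 0.136 -0.991 -0.002]
 [-0.003  0.001 -1.   ]]
tip [380.1 191. ] [208.9 242.3]
hf [358.  177.6] [213.8 279.4]
hb [336.7 164.7] [218.9 317.2]
```

Request:
carry_out(steps=[{"x":0,"y":0,"z":0.35,"ax":0,"ay":0,"az":0,"gripper":0},{"x":0,"y":0,"z":0.4,"ax":0,"ay":0,"az":0,"gripper":0},{"x":0,"y":0,"z":0.4,"ax":0,"ay":0,"az":0,"gripper":0},{"x":0,"y":0,"z":0.4,"ax":0,"ay":0,"az":0,"gripper":0},{"x":0,"y":0,"z":0.4,"ax":0,"ay":0,"az":0,"gripper":0},{"x":0,"y":0,"z":0.2,"ax":0,"ay":0,"az":0,"gripper":0},{"x":0,"y":0,"z":0.1,"ax":0,"ay":0,"az":0,"gripper":0},{"x":0,"y":0,"z":0,"ax":0,"ay":0,"az":0,"gripper":0}])

```text
clock: 19.02
position: [0.5519, 0.2508, -0.0219]
orientation: [[0.991, 0.134, -0.002], [0.134, -0.991, -0.001], [-0.002, 0.001, -1.0]]
contact_force: [0.8, 0.5, -1.6]
width: 0.0068
grip_force: 97.7
```

Request:
carry_out(steps=[{"x":0,"y":0,"z":0.1,"ax":0,"ay":0,"az":0,"gripper":0},{"x":0,"y":0,"z":0,"ax":0,"ay":0,"az":0,"gripper":0}])

```text
clock: 19.18
position: [0.553, 0.2513, -0.0232]
orientation: [[0.991, 0.134, 0.001], [0.134, -0.991, 0.0], [0.001, -0.0, -1.0]]
contact_force: [-0.1, 0.1, -1.0]
width: 0.0072
grip_force: 97.7
```

Request:
carry_out(steps=[{"x":0,"y":0,"z":0.07,"ax":0,"ay":0,"az":0,"gripper":0},{"x":0,"y":0,"z":0,"ax":0,"ay":0,"az":0,"gripper":0}])

```text
clock: 19.35
position: [0.5529, 0.2512, -0.0253]
orientation: [[0.991, 0.134, 0.001], [0.134, -0.991, 0.0], [0.001, -0.0, -1.0]]
contact_force: [-0.4, 0.4, -0.9]
width: 0.0071
grip_force: 97.7
```

Request:
carry_out(steps=[{"x":0,"y":0,"z":0.1,"ax":0,"ay":0,"az":0,"gripper":0},{"x":0,"y":0,"z":0,"ax":0,"ay":0,"az":0,"gripper":0}])

```text
clock: 19.52
position: [0.5525, 0.251, -0.0289]
orientation: [[0.991, 0.134, -0.0], [0.134, -0.991, -0.0], [-0.0, 0.0, -1.0]]
contact_force: [-0.4, -0.1, -2.3]
width: 0.0071
grip_force: 97.7
```

Request:
carry_out(steps=[{"x":0,"y":0,"z":0.1,"ax":0,"ay":0,"az":0,"gripper":0},{"x":0,"y":0,"z":0,"ax":0,"ay":0,"az":0,"gripper":0}])

```text
clock: 19.68
position: [0.5523, 0.251, -0.0323]
orientation: [[0.991, 0.134, -0.001], [0.134, -0.991, -0.0], [-0.001, 0.0, -1.0]]
contact_force: [-0.4, -0.4, -1.6]
width: 0.007
grip_force: 97.7
```

Request:
carry_out(steps=[{"x":0,"y":0,"z":0.1,"ax":0,"ay":0,"az":0,"gripper":0},{"x":0,"y":0,"z":0,"ax":0,"ay":0,"az":0,"gripper":0}])

```text
clock: 19.85
position: [0.553, 0.2513, -0.0335]
orientation: [[0.991, 0.134, 0.001], [0.134, -0.991, 0.0], [0.001, -0.0, -1.0]]
contact_force: [-1.8, 0.5, 3.9]
width: 0.0074
grip_force: 100.4
```

Request:
carry_out(steps=[{"x":0,"y":0,"z":0.07,"ax":0,"ay":0,"az":0,"gripper":0},{"x":0,"y":0,"z":0,"ax":0,"ay":0,"az":0,"gripper":0}])

```text
clock: 20.02
position: [0.5531, 0.2513, -0.0335]
orientation: [[0.991, 0.134, 0.001], [0.134, -0.991, 0.0], [0.001, 0.0, -1.0]]
contact_force: [-5.9, -3.7, 12.7]
width: 0.0071
grip_force: 105.3
```

```bash
python3 -c "
from h import *
st=manip.read_state();print(st['wrist_torque'],st['contact_force'],st['position'])
asc('scene',325,400,150,205,1)
for z in (.017,.025):
  p=np.array([.5528,.2512,z]); R=st['orientation'][:,0]
  for n,k,dz in (('bluec',.0435,0),('hb',-.119,0),('hbtop',-.119,.014)): print(z,n,proj('scene',p+k*R+[0,0,dz]).round(1))"
```

```text
[-0.37907429  0.90135166 -0.01936946] [-5.94750116 -3.71512    12.73716096] [ 0.55305671  0.25127901 -0.03350356]
150 ..................................ss########################ss.............
151 ...................................ss#######################ss.............
152 ....................................s#######################s..............
153 ....................................s#######################s..............
154 ...................................ss######################ss.............W
155 ...................................s#######################ss.............W
156 ...................................s#######################ss.............W
157 ...................................s#######################s..............W
158 ...................................s#######################s.............sW
159 ..................................ss#######################ss............sW
160 ..................................ss#######################s...........sssW
161 .........................s........ss#######################s..........ssssW
162 ......................
[... 2966 characters left out ...]
###################ssssBB############s.........
200 ################################################ssBBBBB#########s..........
201 ##################################################BBBBB########s...........
202 ##################################################BBBBBB######s............
203 ####################################################BBB######ss............
204 s####################################################B######ss.............
[ 0.5531  0.2513 -0.0335] 0.007008866902267751 105.35691708762897 [-6.1 -1.7 11.9] [-0.36  0.86 -0.05]
0.017 bluec [376.  202.8]
0.017 hb [336.5 178.1]
0.017 hbtop [336.7 175.6]
0.025 bluec [376.3 201.4]
0.025 hb [336.6 176.7]
0.025 hbtop [336.7 174.1]
```

Contact is at reported z -0.0335, so the fingertips are on the mat and the handle is still some 8 mm up. I'll tilt slightly so the handle's rear touches first, then let go gently.

Request:
carry_out(steps=[{"x":0,"y":0,"z":-0.2,"ax":0,"ay":0,"az":0,"gripper":0},{"x":0,"y":0,"z":0,"ax":0,"ay":0.25,"az":0,"gripper":0},{"x":0,"y":0,"z":0,"ax":0,"ay":0.25,"az":0,"gripper":0},{"x":0,"y":0,"z":0,"ax":0,"ay":0,"az":0,"gripper":0}])

```text
clock: 20.4
position: [0.5514, 0.251, -0.0311]
orientation: [[0.989, 0.134, 0.059], [0.134, -0.991, 0.008], [0.059, 0.0, -0.998]]
contact_force: [-0.5, -0.3, -1.2]
width: 0.0073
grip_force: 97.7
```

Request:
carry_out(steps=[{"x":0,"y":0,"z":0.05,"ax":0,"ay":0.05,"az":0,"gripper":0},{"x":0,"y":0,"z":0,"ax":0,"ay":0,"az":0,"gripper":0}])

```text
clock: 20.57
position: [0.5524, 0.251, -0.0327]
orientation: [[0.989, 0.134, 0.065], [0.133, -0.991, 0.008], [0.065, 0.0, -0.998]]
contact_force: [-0.4, -0.7, -2.1]
width: 0.0069
grip_force: 97.7
```

```bash
python3 -c "
from h import *
st=manip.read_state();print(st['wrist_torque'],st['contact_force'],st['position'])"
```

```text
[-0.00978483  0.01615515  0.0103524 ] [-0.35286511 -0.67281833 -2.09846153] [ 0.55242697  0.25103852 -0.03274605]
```

Request:
carry_out(steps=[{"x":0,"y":0,"z":0,"ax":0,"ay":0.1,"az":0,"gripper":0},{"x":0,"y":0,"z":0,"ax":0,"ay":0,"az":0,"gripper":0}])

```text
clock: 20.73
position: [0.5528, 0.2511, -0.0323]
orientation: [[0.988, 0.134, 0.078], [0.133, -0.991, 0.01], [0.078, 0.0, -0.997]]
contact_force: [-0.7, 0.4, -0.7]
width: 0.0068
grip_force: 97.7
```

Request:
carry_out(steps=[{"x":0,"y":0,"z":0,"ax":0,"ay":0.1,"az":0,"gripper":0},{"x":0,"y":0,"z":0,"ax":0,"ay":0,"az":0,"gripper":0}])

```text
clock: 20.9
position: [0.553, 0.2512, -0.0319]
orientation: [[0.987, 0.134, 0.09], [0.133, -0.991, 0.012], [0.091, -0.0, -0.996]]
contact_force: [1.0, 0.2, -0.5]
width: 0.0073
grip_force: 97.8
```

```bash
python3 -c "
from h import *
st=manip.read_state();print(st['wrist_torque'],st['contact_force'],st['position'])
asc('scene',325,390,168,208,2)"
```

```text
[-0.00554816  0.02083414 -0.02896409] [ 0.95735377  0.22448414 -0.52153708] [ 0.55298752  0.25119529 -0.0319021 ]
168 ..................ss################ss#sssssss#######s...........
170 .................s####################################s.........s
172 ...............s#####################################ss........ss
174 .............WWWWs###################################s.........ss
176 ...........WWWWWWWWWW###############################ss........sss
178 .........sWWWWWWWWWWWWWWs############################ss.....sssss
180 ........s#sWWWWWWWWWWWWWWWWW############################sssssssss
182 .....ss#####sssWWWWWWWWWWWWWWWW###############################sss
184 ...ss############sWWWWWWWWWWWWWs#################################
186 ..s##################sWWWWWWWWWs#################################
188 s####################ssWWWWWWWs##################################
190 #################################################################
192 #################################################################
194 ###########################################ss####################
196 ###########################################ssssss################
198 ##############################################sssBBBB############
200 #################################################BBBBBB#########s
202 ###################################################BB#########s..
204 s###########################################################ss...
206 ..ss#######################################################s.....
[ 0.553   0.2512 -0.0318] 0.0073796560036943366 97.77555584907532 [-0.   0.6  0.6] [0.05 0.08 0.03]
```

Request:
carry_out(steps=[{"x":0,"y":0,"z":0,"ax":0,"ay":0,"az":0,"gripper":0.1},{"x":0,"y":0,"z":0,"ax":0,"ay":0,"az":0,"gripper":0.12},{"x":0,"y":0,"z":0,"ax":0,"ay":0,"az":0,"gripper":0.14},{"x":0,"y":0,"z":0,"ax":0,"ay":0,"az":0,"gripper":0.2},{"x":0,"y":0,"z":0,"ax":0,"ay":0,"az":0,"gripper":0.4},{"x":0,"y":0,"z":0,"ax":0,"ay":0,"az":0,"gripper":0.4},{"x":0,"y":0,"z":0,"ax":0,"ay":0,"az":0,"gripper":0.4}], squeeze=25)

```text
clock: 21.53
position: [0.5527, 0.2511, -0.0323]
orientation: [[0.987, 0.134, 0.089], [0.133, -0.991, 0.012], [0.09, 0.0, -0.996]]
contact_force: [-0.2, 0.6, 0.4]
width: 0.0343
grip_force: 0.0
```

Request:
carry_out(steps=[{"x":0,"y":0,"z":0,"ax":0,"ay":-0.25,"az":0,"gripper":0.5},{"x":0,"y":0,"z":-0.5,"ax":0,"ay":-0.25,"az":0,"gripper":0.6},{"x":0,"y":0,"z":-0.7,"ax":0,"ay":-0.25,"az":0,"gripper":0.7},{"x":0,"y":0,"z":-0.8,"ax":0,"ay":0,"az":0,"gripper":0.7},{"x":0,"y":0,"z":-0.8,"ax":0,"ay":0,"az":0,"gripper":0.7},{"x":-0.6,"y":0,"z":0,"ax":0,"ay":0,"az":0,"gripper":0.7},{"x":-0.6,"y":0,"z":0,"ax":0,"ay":0,"az":0,"gripper":0.7},{"x":0,"y":0,"z":0,"ax":0,"ay":0,"az":0,"gripper":0.7}])

```text
clock: 22.2
position: [0.5132, 0.246, 0.0521]
orientation: [[0.991, 0.134, -0.002], [0.134, -0.991, -0.0], [-0.002, -0.0, -1.0]]
contact_force: [-0.6, -0.0, -1.7]
width: 0.0596
grip_force: 0.0
```

```bash
python3 -c "
from h import *
asc('scene',325,390,160,210,1); print(manip.read_state()['clock'],manip.read_state()['orientation'])
asc('top',180,260,236,330,2)"
```

```text
160 .........................ss##################s...................
161 .........................s###################s...................
162 ........................ss##################ss...................
163 .......................ss##################ss....................
164 .....................sss###################s.....................
165 ....................sss####################s.....................
166 ...................ss######################s.....................
167 ...................s######################ss.....................
168 ..................s#######################ss.....................
169 .................ss#######################s......................
170 ................ss########################s.....................s
171 ...............ss#########################ss...................ss
172 ..............ss###########################ss..................ss
173 ..............ss############################sss................ss
174 .............sWWW#############################sss.............sss
175 ............sWWWWWs###########################
[... 6023 characters left out ...]
#####################
316 ....s########################sssssssss##########################################
318 .....########################ssssssssss##############################ssss.......
320 .....#########################ssssssssss##################sss...................
322 .....s#########################sssssssss###########s............................
324 .....s#########################ssssssssss##########s............................
326 ......################ssssss....ssssssssss##########s...........................
328 ......####ssssss................ssssssssss###########...........................
[0.5155 0.2461 0.0518] 0.05986258409574146 0.0 [ 0.4  1.2 -0.9] [-0.02 -0.05 -0.03]
```

```bash
python3 -c "
from h import *
a=ray('top',216.0,246,.017);b=ray('top',218.3,268,.017);c=ray('scene',377.5,202.3,.017)
d=(a-b)[:2];print('top tip~',a,'shaft',b,'yaw',np.degrees(np.arctan2(d[1],d[0])),'scene blue c',c)
# shaft edges scene: axis pts
s=ray('scene',361.5,192.5,.017); d=(c-s)[:2];print('scene yaw',np.degrees(np.arctan2(d[1],d[0])),s)
# back of handle in scene: rear top-left corner (339,174) and (335,177.5) z=.031
print(ray('scene',340,174,.031),ray('scene',334.5,178,.031))
"
```

```text
top tip~ [0.60047077 0.25569811 0.017     ] shaft [0.54749159 0.24989531 0.017     ] yaw 6.250683360689102 scene blue c [0.59794515 0.26202326 0.017     ]
scene yaw 8.232186624933577 [0.53456237 0.25285331 0.017     ]
[0.43806915 0.24803583 0.031     ] [0.43718777 0.22272921 0.031     ]
```

Request:
carry_out(steps=[{"x":-0.4,"y":0,"z":0,"ax":0,"ay":0,"az":0,"gripper":0.75},{"x":-0.4,"y":0,"z":0,"ax":0,"ay":0,"az":0,"gripper":0.75},{"x":-0.4,"y":0,"z":0.3,"ax":0,"ay":0,"az":0,"gripper":0.75},{"x":0,"y":0,"z":0.6,"ax":0,"ay":0,"az":0,"gripper":0.75},{"x":0,"y":0,"z":0.6,"ax":0,"ay":0,"az":0,"gripper":0.75},{"x":0,"y":0,"z":0.6,"ax":0,"ay":0,"az":0,"gripper":0.75},{"x":0,"y":0,"z":0.5,"ax":0,"ay":0,"az":0,"gripper":0.75},{"x":0,"y":0,"z":0,"ax":0,"ay":0,"az":0,"gripper":0.75}])

```text
clock: 22.97
position: [0.4777, 0.2401, -0.0303]
orientation: [[0.991, 0.133, -0.007], [0.133, -0.991, -0.003], [-0.007, 0.002, -1.0]]
contact_force: [-0.3, -0.4, -0.1]
width: 0.0636
grip_force: 0.0
```

Request:
carry_out(steps=[{"x":0,"y":0,"z":0,"ax":0,"ay":0,"az":0,"gripper":0.75},{"x":0,"y":0,"z":0,"ax":0,"ay":0,"az":0,"gripper":0.75}])

```text
clock: 23.13
position: [0.4811, 0.2416, -0.0255]
orientation: [[0.991, 0.133, 0.001], [0.133, -0.991, 0.0], [0.002, -0.0, -1.0]]
contact_force: [-0.3, -0.2, 0.5]
width: 0.064
grip_force: 0.0
```

Request:
carry_out(steps=[{"x":0,"y":0,"z":0.13,"ax":0,"ay":0,"az":0,"gripper":0.75},{"x":0,"y":0,"z":0,"ax":0,"ay":0,"az":0,"gripper":0},{"x":0,"y":0,"z":0,"ax":0,"ay":0,"az":0,"gripper":0},{"x":0,"y":0,"z":0,"ax":0,"ay":0,"az":0,"gripper":0},{"x":0,"y":0,"z":0,"ax":0,"ay":0,"az":0,"gripper":0},{"x":0,"y":0,"z":0,"ax":0,"ay":0,"az":0,"gripper":0}], squeeze=80)

```text
clock: 23.63
position: [0.4805, 0.2415, -0.0293]
orientation: [[0.991, 0.134, 0.002], [0.134, -0.991, 0.001], [0.002, -0.0, -1.0]]
contact_force: [0.5, -0.8, 1.8]
width: 0.0267
grip_force: 80.2
```

Request:
carry_out(steps=[{"x":0,"y":0,"z":0,"ax":0,"ay":0,"az":0,"gripper":0},{"x":0,"y":0,"z":0,"ax":0,"ay":0,"az":0,"gripper":0}])

```text
clock: 23.8
position: [0.4805, 0.2416, -0.0293]
orientation: [[0.991, 0.134, 0.002], [0.134, -0.991, 0.001], [0.002, -0.0, -1.0]]
contact_force: [0.1, 1.3, 3.8]
width: 0.0266
grip_force: 80.3
```

Request:
carry_out(steps=[{"x":0,"y":0,"z":-0.2,"ax":0,"ay":0,"az":0,"gripper":0},{"x":0,"y":0,"z":-0.5,"ax":0,"ay":0,"az":0,"gripper":0},{"x":0,"y":0,"z":-0.7,"ax":0,"ay":0,"az":0,"gripper":0},{"x":0,"y":0,"z":-0.5,"ax":0,"ay":0,"az":0,"gripper":0},{"x":0,"y":0,"z":-0.2,"ax":0,"ay":0,"az":0,"gripper":0},{"x":0,"y":0,"z":0,"ax":0,"ay":0,"az":0,"gripper":0}])

```text
clock: 24.3
position: [0.4808, 0.2417, 0.0343]
orientation: [[0.991, 0.134, 0.003], [0.134, -0.991, 0.001], [0.003, -0.001, -1.0]]
contact_force: [0.2, 1.2, -0.9]
width: 0.0266
grip_force: 79.8
```

```bash
python3 -c "
from h import *
plan([.4886,-.049,.0337],8.0,12)"
```

```text
--
{"x":-0.09,"y":0.8,"z":0,"ax":-0,"ay":-0,"az":-0,"gripper":G},{"x":-0.09,"y":0.8,"z":0,"ax":-0,"ay":-0,"az":-0,"gripper":G},{"x":-0.09,"y":0.8,"z":0,"ax":-0,"ay":-0,"az":-0,"gripper":G},{"x":-0.09,"y":0.8,"z":0,"ax":-0,"ay":-0,"az":-0,"gripper":G},{"x":-0.09,"y":0.8,"z":0,"ax":-0,"ay":-0,"az":-0,"gripper":G},{"x":-0.09,"y":0.8,"z":0,"ax":-0,"ay":-0,"az":-0,"gripper":G},{"x":-0.09,"y":0.8,"z":0,"ax":-0,"ay":-0,"az":-0,"gripper":G},{"x":-0.09,"y":0.8,"z":0,"ax":-0,"ay":-0,"az":-0,"gripper":G},--
{"x":-0.09,"y":0.8,"z":0,"ax":-0,"ay":-0,"az":-0,"gripper":G},{"x":-0.09,"y":0.8,"z":0,"ax":-0,"ay":-0,"az":-0,"gripper":G},{"x":-0.09,"y":0.8,"z":0,"ax":-0,"ay":-0,"az":-0,"gripper":G},{"x":-0.09,"y":0.8,"z":0,"ax":-0,"ay":-0,"az":-0,"gripper":G},
max 0.8
```

Request:
carry_out(steps=[{"x":-0.09,"y":0.4,"z":0,"ax":0,"ay":0,"az":0,"gripper":0},{"x":-0.09,"y":0.8,"z":0,"ax":0,"ay":0,"az":0,"gripper":0},{"x":-0.09,"y":0.8,"z":0,"ax":0,"ay":0,"az":0,"gripper":0},{"x":-0.09,"y":0.8,"z":0,"ax":0,"ay":0,"az":0,"gripper":0},{"x":-0.09,"y":0.8,"z":0,"ax":0,"ay":0,"az":0,"gripper":0},{"x":-0.09,"y":0.8,"z":0,"ax":0,"ay":0,"az":0,"gripper":0},{"x":-0.09,"y":0.8,"z":0,"ax":0,"ay":0,"az":0,"gripper":0},{"x":-0.09,"y":0.8,"z":0,"ax":0,"ay":0,"az":0,"gripper":0}])

```text
clock: 24.97
position: [0.4804, 0.058, 0.0308]
orientation: [[0.991, 0.133, -0.004], [0.133, -0.991, -0.001], [-0.004, 0.0, -1.0]]
contact_force: [0.2, -0.2, -1.1]
width: 0.0263
grip_force: 79.7
```

Request:
carry_out(steps=[{"x":-0.09,"y":0.8,"z":0,"ax":0,"ay":0,"az":0,"gripper":0},{"x":-0.09,"y":0.8,"z":0,"ax":0,"ay":0,"az":0,"gripper":0},{"x":-0.09,"y":0.8,"z":0,"ax":0,"ay":0,"az":0,"gripper":0},{"x":-0.09,"y":0.8,"z":0,"ax":0,"ay":0,"az":0,"gripper":0},{"x":0,"y":0.4,"z":0,"ax":0,"ay":0,"az":-0.03,"gripper":0},{"x":0,"y":0,"z":0,"ax":0,"ay":0,"az":0,"gripper":0},{"x":0,"y":0,"z":0,"ax":0,"ay":0,"az":0,"gripper":0}])

```text
clock: 25.55
position: [0.4845, -0.0491, 0.0312]
orientation: [[0.991, 0.135, -0.004], [0.135, -0.991, 0.001], [-0.003, -0.001, -1.0]]
contact_force: [0.4, -0.6, -0.2]
width: 0.0267
grip_force: 79.7
```

```bash
python3 -c "
from h import *
t=manip.grab_frame('scene');t2=manip.grab_frame('top')
f=lambda im,x,y:cv2.resize(im[y:y+75,x:x+50],(400,600),interpolation=cv2.INTER_CUBIC)
cv2.imwrite('pics/c8.png',np.hstack([f(t,292,215),f(t2,305,178)]))
st=manip.read_state();print(st['position'],st['orientation'].round(3),st['contact_force'],st['clock'])
p=st['position']+[0,0,.0463];R=st['orientation'][:,0]
for k in (.108,.1155,.123): print(k,(proj('scene',p+k*R)-[292,215])*8,(proj('top',p+k*R)-[305,178])*8)
x=np.array([.990,.140,0]);b=np.array([.650,-.0262,.08])
for k in(0,.05):print('well',(proj('scene',b+k*x)-[292,215])*8,(proj('top',b+k*x)-[305,178])*8)
"
```

```text
[ 0.48508418 -0.04796518  0.03175218] [[ 0.991  0.137 -0.002]
 [ 0.137 -0.991  0.001]
 [-0.002 -0.001 -1.   ]] [ 0.50398393  0.83285227 -1.01910098] 25.65
0.108 [149.62125685 254.49026637] [258.08905593 535.12473501]
0.1155 [165.62778746 265.61671617] [253.97764487 509.33164347]
0.123 [181.68923929 276.78134277] [249.8719069  483.57414223]
well [273.91638133 341.15032912] [230.17253796 333.58919423]
well [385.03708457 417.80086669] [202.61523424 163.83334783]
```

View pics/c8.png

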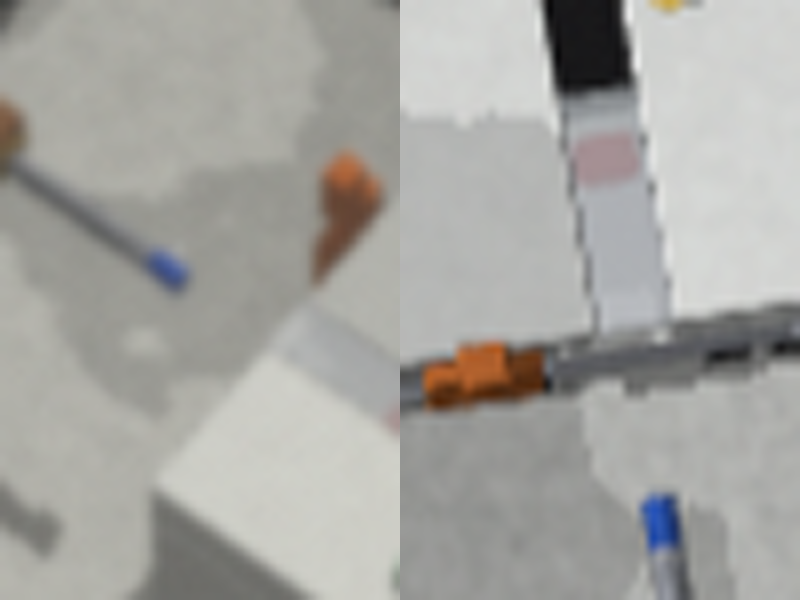

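Top view: the tip at (260,495) lies on the well's centreline, which runs from (234,335) with the same slope. The height agrees in the scene view. Advancing.

Request:
carry_out(steps=[{"x":0.3,"y":0,"z":-0.06,"ax":0,"ay":0,"az":0,"gripper":0},{"x":0.35,"y":0,"z":0,"ax":0,"ay":0,"az":0,"gripper":0},{"x":0.35,"y":0,"z":0,"ax":0,"ay":0,"az":0,"gripper":0},{"x":0.3,"y":0,"z":0,"ax":0,"ay":0,"az":0,"gripper":0},{"x":0.2,"y":0,"z":0,"ax":0,"ay":0,"az":0,"gripper":0},{"x":0,"y":0,"z":0,"ax":0,"ay":0,"az":0,"gripper":0}])

```text
clock: 26.15
position: [0.5325, -0.0418, 0.0346]
orientation: [[0.99, 0.138, 0.001], [0.138, -0.99, -0.0], [0.001, 0.0, -1.0]]
contact_force: [-1.1, -0.5, -0.9]
width: 0.0265
grip_force: 79.7
```

Request:
carry_out(steps=[{"x":0.2,"y":0,"z":0,"ax":0,"ay":0,"az":0,"gripper":0},{"x":0.2,"y":0,"z":0,"ax":0,"ay":0,"az":0,"gripper":0},{"x":0.2,"y":0,"z":0,"ax":0,"ay":0,"az":0,"gripper":0},{"x":0,"y":0,"z":0,"ax":0,"ay":0,"az":0,"gripper":0}])

```text
clock: 26.48
position: [0.5498, -0.0398, 0.0348]
orientation: [[0.991, 0.137, 0.001], [0.137, -0.991, -0.0], [0.001, 0.0, -1.0]]
contact_force: [0.1, -0.8, -1.7]
width: 0.0263
grip_force: 79.7
```

```bash
python3 -c "
from h import *
t=manip.grab_frame('top').astype(int)
for v in range(190,240): print(v,''.join('B' if x[0]>x[2]+12 and x[0]>x[1]+6 else 'R' if x[2]>x[0]+12 else '#' if x.max()<90 else 's' if x.max()<150 else '.' for x in t[v,310:355]))
st=manip.read_state();print(st['position'],st['contact_force'],st['orientation'].round(3))"
```

```text
190 ..............ssssssssss.....................
191 ...............ssss..........................
192 ...............s.............................
193 ...............s.............................
194 .............................................
195 ...............s...RRRRR.s...................
196 .................RRRRRRR.....................
197 .................RRRRRRR.....................
198 ................sRRRRRRRR....................
199 ................sRRRRRRR.....................
200 .............................................
201 ..........................s..................
202 .............................................
203 .............................................
204 .................s...........................
205 .............................................
206 .............................................
207 .................s...........................
208 .................s...........................
209 .............................................
210 ..................s..........................
211 ..................s...BBB....................

[... 848 characters left out ...]
#
229 RRRRss############s##########################
230 .....#############.##########################
231 ...ss#############s##########################
232 ....s#############s##########################
233 ....s############ss##########################
234 ....#############s###########################
235 ...s###s#########s###########################
236 ...s#########################################
237 ...s#############s###########################
238 ...##############s###########################
239 ..s##############s###########################
[ 0.54914209 -0.03983895  0.03468341] [-0.76011019 -0.78164315 -2.0044667 ] [[ 0.991  0.137  0.   ]
 [ 0.137 -0.991 -0.   ]
 [ 0.     0.    -1.   ]]
```

The blue tip is inside the well at row 211, centred, with about 27 mm to the button at row 199.

Request:
carry_out(steps=[{"x":0.2,"y":0,"z":0,"ax":0,"ay":0,"az":0,"gripper":0},{"x":0.2,"y":0,"z":0,"ax":0,"ay":0,"az":0,"gripper":0},{"x":0.2,"y":0,"z":0,"ax":0,"ay":0,"az":0,"gripper":0},{"x":0.1,"y":0,"z":0,"ax":0,"ay":0,"az":0,"gripper":0},{"x":0,"y":0,"z":0,"ax":0,"ay":0,"az":0,"gripper":0}])

```text
clock: 26.95
position: [0.5703, -0.0369, 0.0347]
orientation: [[0.991, 0.137, 0.001], [0.137, -0.991, -0.0], [0.001, 0.0, -1.0]]
contact_force: [0.5, 0.1, -1.3]
width: 0.0265
grip_force: 79.7
```

Request:
carry_out(steps=[{"x":0.1,"y":0,"z":0,"ax":0,"ay":0,"az":0,"gripper":0},{"x":0.1,"y":0,"z":0,"ax":0,"ay":0,"az":0,"gripper":0},{"x":0,"y":0,"z":0,"ax":0,"ay":0,"az":0,"gripper":0}])

```text
clock: 27.2
position: [0.5759, -0.0361, 0.0347]
orientation: [[0.991, 0.137, 0.0], [0.137, -0.991, -0.0], [0.0, 0.0, -1.0]]
contact_force: [-0.4, -0.7, -1.1]
width: 0.0263
grip_force: 79.7
```

Request:
carry_out(steps=[{"x":0.1,"y":0,"z":0,"ax":0,"ay":0,"az":0,"gripper":0},{"x":0.1,"y":0,"z":0,"ax":0,"ay":0,"az":0,"gripper":0},{"x":0,"y":0,"z":0,"ax":0,"ay":0,"az":0,"gripper":0}])

```text
clock: 27.45
position: [0.58, -0.0354, 0.0344]
orientation: [[0.991, 0.137, -0.004], [0.137, -0.991, -0.0], [-0.004, -0.0, -1.0]]
contact_force: [-4.7, -0.1, -0.5]
width: 0.0264
grip_force: 80.0
```

Now touching the button; I'll push on in small steps.

Request:
carry_out(steps=[{"x":0.1,"y":0,"z":0,"ax":0,"ay":0,"az":0,"gripper":0},{"x":0.1,"y":0,"z":0,"ax":0,"ay":0,"az":0,"gripper":0},{"x":0,"y":0,"z":0,"ax":0,"ay":0,"az":0,"gripper":0}])

```text
clock: 27.7
position: [0.5852, -0.0347, 0.0341]
orientation: [[0.991, 0.137, -0.005], [0.137, -0.991, -0.0], [-0.005, -0.0, -1.0]]
contact_force: [-5.4, -2.0, 0.7]
width: 0.0267
grip_force: 79.9
```

Request:
carry_out(steps=[{"x":0.1,"y":0,"z":0,"ax":0,"ay":0,"az":0,"gripper":0},{"x":0,"y":0,"z":0,"ax":0,"ay":0,"az":0,"gripper":0}])

```text
clock: 27.87
position: [0.585, -0.0346, 0.0332]
orientation: [[0.991, 0.137, -0.013], [0.137, -0.991, -0.001], [-0.013, -0.001, -1.0]]
contact_force: [-10.5, -1.5, 0.3]
width: 0.0262
grip_force: 79.9
```

Request:
carry_out(steps=[{"x":0.1,"y":0,"z":0,"ax":0,"ay":0,"az":0,"gripper":0},{"x":0,"y":0,"z":0,"ax":0,"ay":0,"az":0,"gripper":0}])

```text
clock: 28.03
position: [0.5847, -0.0346, 0.0326]
orientation: [[0.99, 0.137, -0.02], [0.137, -0.991, -0.002], [-0.02, -0.001, -1.0]]
contact_force: [-21.6, -2.5, 5.8]
width: 0.0265
grip_force: 80.7
```

```bash
python3 -c "
from h import *
t=manip.grab_frame('top').astype(int)
for v in range(188,206): print(v,''.join('B' if x[0]>x[2]+12 and x[0]>x[1]+6 else 'R' if x[2]>x[0]+12 else '#' if x.max()<90 else 's' if x.max()<150 else '.' for x in t[v,310:355]))"
```

```text
188 ..............##########s....................
189 ..............s####sssss.....................
190 ..............sssss..........................
191 ...............s.....RR......................
192 ...............s.RRRRRRR.....................
193 ...............sRRRRRRRR.....................
194 ...............sRRRRRRRR.....................
195 ...............sRRRRRRRR.s...................
196 .....s####sss..s.R...........................
197 .....#########s....BBBB......................
198 ....s##########.s.BBBBB......................
199 ...s##########s.#sBBBBB......................
200 ...###########ss########sss..................
201 ..s###########s################ssss..........
202 ..############s########################sss...
203 .s############s##############################
204 .s############s##############################
205 .#############s##############################
```

Request:
carry_out(steps=[{"x":-0.3,"y":0,"z":0,"ax":0,"ay":0,"az":0,"gripper":0},{"x":-0.4,"y":0,"z":0,"ax":0,"ay":0,"az":0,"gripper":0},{"x":-0.5,"y":0,"z":0,"ax":0,"ay":0,"az":0,"gripper":0},{"x":-0.5,"y":0,"z":0,"ax":0,"ay":0,"az":0,"gripper":0},{"x":-0.6,"y":0,"z":0,"ax":0,"ay":0,"az":0,"gripper":0},{"x":-0.6,"y":0,"z":0,"ax":0,"ay":0,"az":0,"gripper":0},{"x":-0.6,"y":0,"z":0,"ax":0,"ay":0,"az":0,"gripper":0},{"x":0,"y":0,"z":0,"ax":0,"ay":0,"az":0,"gripper":0}])

```text
clock: 28.75
position: [0.4865, -0.0481, 0.0343]
orientation: [[0.991, 0.136, -0.002], [0.136, -0.991, 0.0], [-0.002, -0.0, -1.0]]
contact_force: [-0.3, -0.3, -1.8]
width: 0.0265
grip_force: 79.7
```

```bash
python3 -c "
from h import *
t=manip.grab_frame('top').astype(int)
for v in range(186,228): print(v,''.join('B' if x[0]>x[2]+12 and x[0]>x[1]+6 else 'R' if x[2]>x[0]+12 else '#' if x.max()<90 else 's' if x.max()<150 else '.' for x in t[v,300:355]))
a=cv2.imread('pics/top0.png').astype(int)
print('before');
for v in range(190,204): print(v,''.join('R' if x[2]>x[0]+12 else '.' for x in a[v,300:355]))
print(manip.read_state()['position'])
plan([.4795,.241,.034],7.7,12)"
```

```text
186 ........................##########.....................
187 ........................##########.....................
188 ........................##########s....................
189 ........................s####sssss.....................
190 .........................sssssssss.....................
191 .........................sss...RR......................
192 .........................s.RRRRRRR.....................
193 .........................sRRRRRRRR.....................
194 .........................sRRRRRRRR.....................
195 .........................s.RRRRRR..s...................
196 .........................s.RRRR........................
197 .......................................................
198 ..........................s............................
199 ..........................s............................
200 ..........................s............................
201 ..........................s.........s..................
202 ..........................s............................
203 .......................................................
204 ................
[... 2339 characters left out ...]
,"ay":-0,"az":0,"gripper":G},{"x":0.08,"y":-0.8,"z":0,"ax":0,"ay":-0,"az":0,"gripper":G},{"x":0.08,"y":-0.8,"z":0,"ax":0,"ay":-0,"az":0,"gripper":G},{"x":0.08,"y":-0.8,"z":0,"ax":0,"ay":-0,"az":0,"gripper":G},{"x":0.08,"y":-0.8,"z":0,"ax":0,"ay":-0,"az":0,"gripper":G},{"x":0.08,"y":-0.8,"z":0,"ax":0,"ay":-0,"az":0,"gripper":G},{"x":0.08,"y":-0.8,"z":0,"ax":0,"ay":-0,"az":0,"gripper":G},{"x":0.08,"y":-0.8,"z":0,"ax":0,"ay":-0,"az":0,"gripper":G},--
{"x":0.08,"y":-0.8,"z":0,"ax":0,"ay":-0,"az":0,"gripper":G},{"x":0.08,"y":-0.8,"z":0,"ax":0,"ay":-0,"az":0,"gripper":G},{"x":0.08,"y":-0.8,"z":0,"ax":0,"ay":-0,"az":0,"gripper":G},{"x":0.08,"y":-0.8,"z":0,"ax":0,"ay":-0,"az":0,"gripper":G},
max 0.8
```

The button is home: its face moved about 4 px, or 9 mm, to a hard stop. Now back to the mat.

Request:
carry_out(steps=[{"x":0.08,"y":-0.4,"z":0,"ax":0,"ay":0,"az":0,"gripper":0},{"x":0.08,"y":-0.8,"z":0,"ax":0,"ay":0,"az":0,"gripper":0},{"x":0.08,"y":-0.8,"z":0,"ax":0,"ay":0,"az":0,"gripper":0},{"x":0.08,"y":-0.8,"z":0,"ax":0,"ay":0,"az":0,"gripper":0},{"x":0.08,"y":-0.8,"z":0,"ax":0,"ay":0,"az":0,"gripper":0},{"x":0.08,"y":-0.8,"z":0,"ax":0,"ay":0,"az":0,"gripper":0},{"x":0.08,"y":-0.8,"z":0,"ax":0,"ay":0,"az":0,"gripper":0},{"x":0.08,"y":-0.8,"z":0,"ax":0,"ay":0,"az":0,"gripper":0}])

```text
clock: 29.47
position: [0.4845, 0.1357, 0.0349]
orientation: [[0.99, 0.138, 0.001], [0.138, -0.99, 0.001], [0.002, -0.001, -1.0]]
contact_force: [0.4, 0.2, -0.9]
width: 0.0264
grip_force: 79.7
```

Request:
carry_out(steps=[{"x":0.08,"y":-0.8,"z":0,"ax":0,"ay":0,"az":0,"gripper":0},{"x":0.08,"y":-0.8,"z":0,"ax":0,"ay":0,"az":0,"gripper":0},{"x":0.08,"y":-0.8,"z":0,"ax":0,"ay":0,"az":0,"gripper":0},{"x":0.08,"y":-0.8,"z":0,"ax":0,"ay":0,"az":0,"gripper":0},{"x":0,"y":-0.4,"z":0,"ax":0,"ay":0,"az":0,"gripper":0},{"x":0,"y":0,"z":0,"ax":0,"ay":0,"az":0,"gripper":0},{"x":0,"y":0,"z":0,"ax":0,"ay":0,"az":0,"gripper":0}])

```text
clock: 30.05
position: [0.4784, 0.242, 0.0345]
orientation: [[0.99, 0.139, 0.0], [0.139, -0.99, -0.001], [0.0, 0.001, -1.0]]
contact_force: [0.1, 0.6, -0.7]
width: 0.0269
grip_force: 79.7
```

Request:
carry_out(steps=[{"x":0,"y":0,"z":0.3,"ax":0,"ay":0,"az":0,"gripper":0},{"x":0,"y":0,"z":0.5,"ax":0,"ay":0,"az":0,"gripper":0},{"x":0,"y":0,"z":0.5,"ax":0,"ay":0,"az":0,"gripper":0},{"x":0,"y":0,"z":0.4,"ax":0,"ay":0,"az":0,"gripper":0},{"x":0,"y":0,"z":0.2,"ax":0,"ay":0,"az":0,"gripper":0},{"x":0,"y":0,"z":0,"ax":0,"ay":0,"az":0,"gripper":0},{"x":0,"y":0,"z":0,"ax":0,"ay":0,"az":0,"gripper":0}])

```text
clock: 30.63
position: [0.4782, 0.2407, -0.0226]
orientation: [[0.991, 0.136, -0.001], [0.136, -0.991, -0.0], [-0.001, 0.0, -1.0]]
contact_force: [0.3, 0.4, -1.2]
width: 0.0265
grip_force: 79.7
```

Request:
carry_out(steps=[{"x":0,"y":0,"z":0.1,"ax":0,"ay":0,"az":0,"gripper":0},{"x":0,"y":0,"z":0.06,"ax":0,"ay":0,"az":0,"gripper":0},{"x":0,"y":0,"z":0,"ax":0,"ay":0,"az":0,"gripper":0}])

```text
clock: 30.88
position: [0.4785, 0.2413, -0.0269]
orientation: [[0.991, 0.137, 0.001], [0.137, -0.991, 0.0], [0.001, -0.0, -1.0]]
contact_force: [-0.7, -0.5, -1.2]
width: 0.0265
grip_force: 79.7
```

Request:
carry_out(steps=[{"x":0,"y":0,"z":0.05,"ax":0,"ay":0,"az":0,"gripper":0},{"x":0,"y":0,"z":0,"ax":0,"ay":0,"az":0,"gripper":0}])

```text
clock: 31.05
position: [0.4783, 0.2413, -0.0286]
orientation: [[0.991, 0.137, 0.0], [0.137, -0.991, 0.0], [0.0, 0.0, -1.0]]
contact_force: [-0.4, -0.6, -1.4]
width: 0.0263
grip_force: 79.7
```

Request:
carry_out(steps=[{"x":0,"y":0,"z":0.05,"ax":0,"ay":0,"az":0,"gripper":0},{"x":0,"y":0,"z":0,"ax":0,"ay":0,"az":0,"gripper":0}])

```text
clock: 31.22
position: [0.4786, 0.2414, -0.0293]
orientation: [[0.991, 0.137, 0.001], [0.137, -0.991, 0.0], [0.001, -0.0, -1.0]]
contact_force: [-0.4, -0.3, 2.1]
width: 0.0264
grip_force: 80.2
```

Contact at the expected height. I'll release, rise, and check.

Request:
carry_out(steps=[{"x":0,"y":0,"z":0,"ax":0,"ay":0,"az":0,"gripper":0.4},{"x":0,"y":0,"z":0,"ax":0,"ay":0,"az":0,"gripper":0.7},{"x":0,"y":0,"z":0,"ax":0,"ay":0,"az":0,"gripper":0.75},{"x":0,"y":0,"z":0,"ax":0,"ay":0,"az":0,"gripper":0.75},{"x":0,"y":0,"z":-0.3,"ax":0,"ay":0,"az":0,"gripper":0.75},{"x":0,"y":0,"z":-0.8,"ax":0,"ay":0,"az":0,"gripper":0.75},{"x":0,"y":0,"z":-1,"ax":0,"ay":0,"az":0,"gripper":0.75},{"x":0,"y":0,"z":-1,"ax":0,"ay":0,"az":0,"gripper":0.75}])

```text
clock: 31.88
position: [0.4775, 0.2409, 0.0637]
orientation: [[0.991, 0.137, -0.002], [0.137, -0.991, -0.001], [-0.002, 0.0, -1.0]]
contact_force: [0.9, -0.8, -0.0]
width: 0.064
grip_force: 0.0
```

Request:
carry_out(steps=[{"x":-0.8,"y":0,"z":-1,"ax":0,"ay":0,"az":0,"gripper":0.75},{"x":-0.8,"y":0,"z":-1,"ax":0,"ay":0,"az":0,"gripper":0.75},{"x":-0.8,"y":0,"z":-0.5,"ax":0,"ay":0,"az":0,"gripper":0.75},{"x":-0.5,"y":0,"z":0,"ax":0,"ay":0,"az":0,"gripper":0.75},{"x":0,"y":0,"z":0,"ax":0,"ay":0,"az":0,"gripper":0.75},{"x":0,"y":0,"z":0,"ax":0,"ay":0,"az":0,"gripper":0.75},{"x":0,"y":0,"z":0,"ax":0,"ay":0,"az":0,"gripper":0.75},{"x":0,"y":0,"z":0,"ax":0,"ay":0,"az":0,"gripper":0.75}])

```text
clock: 32.55
position: [0.3924, 0.2291, 0.1371]
orientation: [[0.991, 0.137, -0.001], [0.137, -0.991, -0.001], [-0.001, 0.001, -1.0]]
contact_force: [-0.3, 0.2, 0.4]
width: 0.0638
grip_force: 0.0
```

```bash
python3 -c "
from h import *
asc('scene',320,392,164,212,2); asc('top',180,260,238,330,4)
t=manip.grab_frame('scene').astype(int)[225:265,280:360];v,u=np.nonzero(t[...,2]>t[...,0]+40);print('tab',u.min()+280,u.max()+280,v.min()+225,v.max()+225)
print(manip.read_state()['clock'])"
```

```text
164 ...........................ss#####sss...................................
166 .........................ss##########sss................................
168 .......................ss###############ssss...........................s
170 .....................ss#####################sss......................sss
172 ...................ss##########################sss.................sssss
174 ..................WWWW#############################sss.............sssss
176 ................WWWWWWWWWs############################sss.........ssssss
178 ..............sWWWWWWWWWWWWWs#############################sss....sssssss
180 ............ss#sWWWWWWWWWWWWWWWs#############################sssssssssss
182 ..........ss###ssssWWWWWWWWWWWWWWWW################################sssss
184 ........ss#########ssWWWWWWWWWWWWWWWWW################################ss
186 .......s##############sssWWWWWWWWWWWWWW#################################
188 .....s###################sssWWWWWWWWWWW#################################
190 ...s#########################sWWWWWWWssss###############################
192 .ss###############
[... 2195 characters left out ...]
 ..s#################################WWWWWWWWWWWWW###############################
306 ...#################################WWWWWWWWWWWWWW##############################
310 ....#################################WWWWWWWWWWWWW##############################
314 ....##################################WWWWWWWWWWWWW#############################
318 .#####################################WWWWWWW########################sssss......
322 ##############################################sssss.............................
326 #s############################s.................................................
[0.3923 0.2291 0.137 ] 0.06443134642061664 0.0 [ 0.9 -0.5  0.2] [-0.    0.01 -0.  ]
tab 332 339 234 247
32.7
```

The rod lies flat on the mat, the guard is still open and nothing touches the robot.

```bash
python3 -c "
from station import manip
print(manip.job_done())"
```

```text
the job is handed in; nothing more can be done
None
```

The job is handed in at about 33 s: guard fully aside, rod drawn and first set on the mat (handle rear down, released with the shaft a few mm up), red button pushed to its hard stop, and rod laid flat on the mat again with the guard still open.

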